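# Hang the loaded weighing pan under the spring balance

## Robot

A 6-joint arm with a two-finger parallel gripper is mounted at the origin on the work surface. World frame = base frame: x ahead of the robot, y to its left, z up, the work surface at z = 0. Lengths are in mm, angles in rad, forces in N, time in s.
With the tool pointing down it reaches from about 275 to 1000 mm from the base axis. Payload 8.4 kg.
Tool frame: the origin (TCP) lies on the centre line of the jaws, within the pads' length; the fingertips stand r.tip_reach ahead of it and the grasp point (between the pads) lies 3 mm ahead of it (r.tip_reach is the distance from the TCP to the fingertips, in mm); z points along the fingers, y is the direction in which the jaws open and shut (so a half turn about z gives the same grasp; the last joint's range is limited). The gripper opens to 85 mm and grips with 20 to 120 N. Pads are 22 mm wide; open, the fingers measure 114 mm over their backs; the gripper's body (76 mm by 85 mm) begins 54 mm behind the grasp point. The pads swing forward as they close: fully open they stand 13 mm farther back than shut.
Start: joints at [1.109, 0.353, 1.633, -0, 1.155, -0.002], TCP at [277.355, 560.092, 253.281] pointing down, gripper open.
Joint ranges: [-2.63, 2.63], [-0.92, 2.1], [0.06, 2.66], [-1.3, 4.44], [0, 2.69], [-3.02, 3.02]. Speed limits (rad/s): [2.22, 2.22, 2.79, 3.14, 3.14, 3.14].

## Interface

Orientations are given as [roll, pitch, yaw] about the fixed x, y, z axes, in that order (R = Rz(yaw) Ry(pitch) Rx(roll)).
In Python, from rig import sense, optics, r, nets gives the robot as it stands. The module is installed in compiled form; this text tells all that it offers.
- The arm moves only by the tool carry_out, never from a script. Its argument "increments" is a list that holds one entry, the list of rows, each a list of 6 numbers: the shift along the tool's x, y, z normalised to -1 to 1, where 1 is 40 cm, then the turn, a rotation vector about the tool's x, y, z normalised to -1 to 1, where 1 is 60 degrees. A call has 1 to 5 rows; each row is the pose to reach, as a shift and turn from the pose commanded when the call began, along the tool's axes at that moment; what a row does not reach only later rows make up. A row lasts 1/12 s, in which the tool goes at most 41.7 mm and 7.16 degrees, less where a joint would pass 70% of its speed; a pose out of reach is approached as far as the arm can. A call with a number of a shift or a turn outside -1 to 1 is refused whole. A call with a gripper value outside its range is refused whole. "hand" is the closure, from 0 (fully open) to 1 (shut), set as the call begins (left out, the last holds). The fingers move at their own pace and stop on an object; "squeeze" is the grip in N (left out, the last holds). Time passes only in rows, so rows that repeat a pose let the fingers close. It gives the time, the measured TCP pose, the force and the opening at its end, in the units of the state.
- sense(): the state, without advancing time (a new reading comes with each control period).
- optics.grab_frame(name): name is "scene" or "top" or "wrist"; returns a dict with "img" (400x640x3 uint8, red, green, blue), "range_z" (400x640 float32, mm along the optical axis (not along the pixel's ray), 0 where there is no reading), "fov_y" (degrees; the focal length in pixels is half the picture's height over the tangent of half this angle, whatever the lens; pixels are square), "cx", "cy" (the principal point, pixels), "R" (3x3) and "t" (3): a world point X has camera coordinates R X + t. Camera axes: x right, y down, z forward; pixel columns grow to the right and rows downward; lengths in mm; the calibration is good to about 2 mm. The wrist camera is an equidistant fisheye: a pixel r from the principal point sees the ray r / f radians off the axis. A picture is of the moment at which its call begins.
- r.sign_off(): hands the job in, once; it reports no verdict.
Trained networks look in the newest picture that a camera, given by its name, has taken for a name from the list of things; names that differ only in an ending like _2 or _b are one class to them, and where a whole thing is asked for, a point or a joint stands for the part that bears it (a point fixed in the world has none). Each returns a list of dicts, best first, with "confidence" (0 to 1); they miss things now and then, are a little off and sometimes report something else, mostly with a low value. They report only what shows in the picture. A call takes as long as a camera call. They do not tell look-alikes from the thing itself.
- nets.trace(target, camera): "mask" (400x640 bool, what is visible of it).
- nets.tip_of(target, camera): "point" ([x, y, z] in mm, in world coordinates, good to about 4 mm: a listed point, or the origin of a listed thing).
The state is a dict: "clock": time; "qpos": joint angles; "qvel": joint speeds; "joint_efforts": joint torques, N m; "eef_pos": TCP position; "tcp_rot": TCP orientation; "contact_force": force on the tool from outside, world axes, zero at the start; "wrist_torque": the same for the moment, N m; "opening": opening from 0.0 (shut) to 1.0 (fully open).
Only numpy, scipy, OpenCV 4.12 (cv2) and the standard library are available. Lean on these libraries where they do the work, as an engineer would, in place of code of your own. Each camera call takes 0.05 s, during which the arm holds its last target.

## Task

Weigh the cut colour bar: pick up the loaded weighing pan by its stirrup, put its hook through the ring at the bottom of the hanging spring balance, and let the load down onto the spring slowly until the balance carries all of the weight before you let go. The spring must not jump when you release, be snatched or pulled to its stop; leave the pan hanging still and clear of the bench, and leave the bowls and the tub where they are.

Things in the scene. Friction and masses are not known exactly. Their poses are not given: they have to be found in the camera images.
- ring (a point): centre of the round steel ring at the bottom of the spring balance: 32 mm inside diameter, 5 mm round wire; its hole runs along this point's x axis (ring in the y-z plane), z up. Unloaded it is 300 mm above the bench. Ring and balance swing at a light push, any way, about a pin 245 mm above the ring, but do not turn about the vertical. Pushed up, the ring does not give.
- ring_seat (a point): the place in the ring where the pan's hook must rest: top of the ring's bottom wire, 16 mm below the ring's centre; same axes as ring. Above the ring, a 6 mm rod runs up into the balance's clear tube: 33 mm across its metal end caps, from 99 mm to 222 mm above the centre of the unloaded ring
- rod (a joint): how far ring and rod are drawn down out of the balance, m: 0 unloaded, stop at 0.070. The spring gives 10 mm per newton, with little damping. The pan's weight is unknown (0.15 to 0.54 kg): hanging freely it draws the rod 15 to 53 mm. Let go with more than about 0.4 N still on the hand, or pulling down that much, and the rod jumps (faster than 0.1 m/s).
- stand: fixed balance stand, origin on the bench straight under the ring, x axis towards its post. Grey base plate 120 mm wide (y), 10 mm thick, from 45 mm before the origin to 200 mm beyond it (x); 18 mm post 170 mm beyond the origin (+x), 595 mm high; a 14 mm round arm at 570 mm height from the post to over the origin.
- pan_bar (a point): middle of the cross bar of the loose weighing pan's stirrup: a round steel bar, 12 mm thick, 212 mm long along this point's y axis, z up. The dish below is round, steel, 164 mm across, 34 mm high, its underside 125 mm below the bar, with three glass bars fast in it. Wires run down to it from the bar's ends (y = +/-104 mm). The hook rises from the bar's middle.
- grip_a (a point): point on the bar's axis 65 mm from its middle (+y of pan_bar; same axes). Held here by a gripper that leans back about 40 degrees, away from the post, hand and wrist clear hook, ring, balance and stand; upright from above, the wrist would meet the stand. The bar is bare from 12 to 98 mm either side of its middle. Turning moment of the load on this grasp: 0.10 to 0.34 N m.
- grip_b (a point): the same on the other side of the hook, 65 mm from the bar's middle (-y of pan_bar; same axes)
- hook_seat (a point): underside of the crown of the pan's hook, 67 mm above the bar's axis, same axes as pan_bar. Hook of 6 mm round wire in the x-z plane: shank on the -x side, crown's top 6 mm above this point; the short tip points down on the +x side, ending 14 mm below this point and 15 mm ahead of it (+x); mouth 14 mm wide. It goes through the ring towards its own +x, from either side.
- pan_under (a point): middle of the underside of the weighing pan's dish; height 0 when it stands on the bench
- bowl_near: empty steel bowl, 100 mm across, 40 mm high, near the robot; origin under its centre; leave it alone
- bowl_right: empty steel bowl, 120 mm across, 45 mm high, at the right of the work; origin under its centre; leave it alone
- tub: lidded plastic tub 138 x 108 mm, 97 mm high, at the left; origin under its centre; leave it alone
- pan: the whole loose weighing pan with stirrup and hook; origin under the dish's middle, z up, y along the bar
Mind the look-alikes: they are no part of the job. Several things look just like the pan: the one meant starts nearest to the robot's base.

How it is judged (in metres and radians):
On the way, in this order (a step that is already met when the one before it is completed fails the run):
1. the pan is lifted clear of the bench while the balance is still unloaded (height (world z) of pan_under above 0.02 m and value of joint rod below 0.005 m), for 0.2 s.
2. the hook sits in the ring and the spring has begun to take the load (distance between hook_seat and ring_seat below 0.009 m and value of joint rod above 0.01 m), for 0.2 s.
At the end, for the whole second after the job is handed in: the pan hangs by its hook from the balance's ring (hook crown within 9 mm of the ring's bottom wire), the rod is drawn out more than 12 mm by the pan alone, the pan is upright within 0.15 rad, more than 15 mm above the bench, and slower than 0.06 m/s; the rod is at rest (distance between hook_seat and ring_seat below 0.009 m and value of joint rod above 0.012 m and height (world z) of pan_under above 0.015 m and angle between pan_bar's own z axis and vertical below 0.15 rad and linear speed of pan below 0.06 m/s and velocity of joint rod below 0.03 m/s); the robot touches nothing.
It fails at once if the spring jumps: the rod runs out or back faster than 0.1 m/s (load dropped, snatched or slipped off) (velocity of joint rod above 0.1 m/s or velocity of joint rod below -0.1 m/s).
It fails at once if the rod is pulled to its stop (over 66 mm) (value of joint rod above 0.066 m).
It fails at once if the pan is forced against the balance, its ring or the stand with more than 15 N (contact force between pan and stand above 15 N).
It fails at once if a bowl or the tub is moved by more than 30 mm (distance of any of bowl_near, bowl_right, tub from where it was at the start of the episode above 0.03 m).
It also fails if it takes over 72 s, if anything falls off the work surface, if the arm or the gripper's body presses on something with over 40 N, if the wrist force passes 120 N, or if a joint passes its speed limit or range.

## Working session

There is one attempt and no reset: what is moved stays moved. The work goes in short steps, Python scripts to look and compute and a tool call to move; the robot and the scene stay as the last step left them, time stands still between calls to the robot, and variables do not carry over. Pictures are saved under pics/ and viewed, and the job is handed in when it is done.

Besides the shell and the picture viewer there is one more tool, called after "Call:" as name(argument=value, ...) on one line, values as JSON. carry_out: Moves the arm, as the interface text tells. Its arguments: {"type":"object","properties":{"increments":{"type":"array","items":{"type":"array","items":{"type":"array","items":{"type":"number","minimum":-1,"maximum":1}}}},"hand":{"type":"number"},"squeeze":{"type":"number"}},"required":["increments"]}

```bash
mkdir -p pics; ls; cat > h.py <<'E'
import numpy as np, cv2, json
from rig import sense, optics, r, nets
from scipy.spatial.transform import Rotation as Ro
def save(f,n): cv2.imwrite('pics/'+n+'.png', f['img'][:,:,::-1])
E
python3 - <<'E'
from h import *
print(sense()); print(r.tip_reach)
for c in ['scene','top','wrist']:
    f=optics.grab_frame(c); save(f,c+'0')
    print(c,f['fov_y'],f['cx'],f['cy'],np.round(f['R'],3).tolist(),np.round(f['t'],1))
    if c=='wrist': continue
    for n in ['ring','ring_seat','pan_bar','grip_a','grip_b','hook_seat','pan_under','stand','bowl_near','bowl_right','tub','pan']:
        print(n,[(np.round(d['point']).tolist(),round(d['confidence'],2)) for d in nets.tip_of(n,c)])
print(sense()['clock'])
E
```

```text
pics
{'clock': 0.0, 'qpos': array([ 1.10858570e+00,  3.53661115e-01,  1.63411901e+00, -1.50132908e-06,
        1.15523037e+00, -2.40934270e-03]), 'qvel': array([-1.03575295e-03, -3.53990489e-04, -1.70443368e-03, -8.24944901e-06,
       -1.33713099e-03, -1.89261064e-03]), 'joint_efforts': array([-4.96754583e-04, -6.05248189e+01, -3.42068374e+01, -1.68762022e-04,
        9.34777607e-03,  1.81977663e-05]), 'eef_pos': array([277.16247886, 559.68486631, 252.56004433]), 'tcp_rot': array([-3.14017481e+00, -2.04337897e-06,  2.68179197e+00]), 'contact_force': array([ 0.8982058 , -0.49814457, -0.40292709]), 'wrist_torque': array([-0.02117111, -0.02404321,  0.03553416]), 'opening': 0.9999031413559584}
22.0
scene 44.780335286729525 318.99747271734776 195.08345561826195 [[-0.28, 0.96, -0.014], [0.708, 0.196, -0.678], [-0.648, -0.2, -0.735]] [ 155.9 -293.6 2248.9]
ring [([513.0, -196.0, 298.0], 0.61)]
ring_seat [([516.0, -194.0, 282.0], 0.57)]
pan_bar [([550.0, 193.0, 126.0], 0.6), ([748.0, 353.0, 128.0], 0.57)]
grip_a [([745.0, 22.0, 124.0], 0.85), ([736.0, 296.0, 124.0], 0.83), ([544.0, 256.0, 1
[... 1587 characters left out ...]
[555.0, 126.0, 121.0], 0.65)]
hook_seat [([795.0, 58.0, 191.0], 0.95), ([548.0, 195.0, 194.0], 0.94), ([748.0, 362.0, 195.0], 0.65)]
pan_under [([756.0, 361.0, -4.0], 0.96), ([792.0, 62.0, 2.0], 0.85), ([549.0, 192.0, 1.0], 0.73)]
stand [([509.0, -197.0, -5.0], 0.57)]
bowl_near [([398.0, -23.0, -0.0], 0.97)]
bowl_right [([541.0, -449.0, 2.0], 0.8), ([536.0, 501.0, -2.0], 0.55)]
tub [([538.0, 504.0, -1.0], 0.74)]
pan [([552.0, 192.0, -1.0], 0.96), ([751.0, 357.0, -2.0], 0.77), ([795.0, 58.0, 1.0], 0.62), ([510.0, -196.0, -0.0], 0.18)]
wrist 65.70646984690485 319.4893550350092 196.8689956665501 [[0.443, 0.896, 0.002], [0.846, -0.419, 0.329], [0.295, -0.144, -0.944]] [-625.8  -44.1  378.1]
1.35
```

View pics/scene0.png

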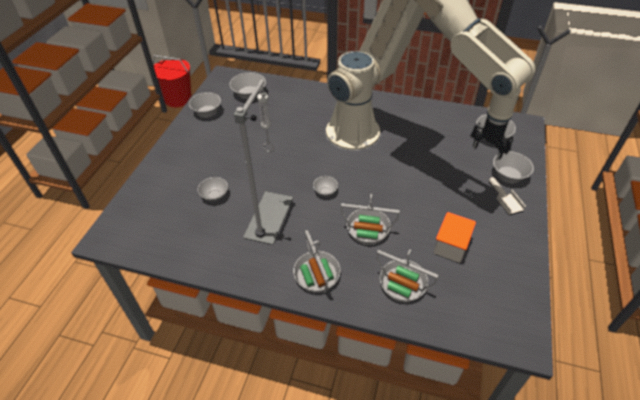

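View pics/top0.png

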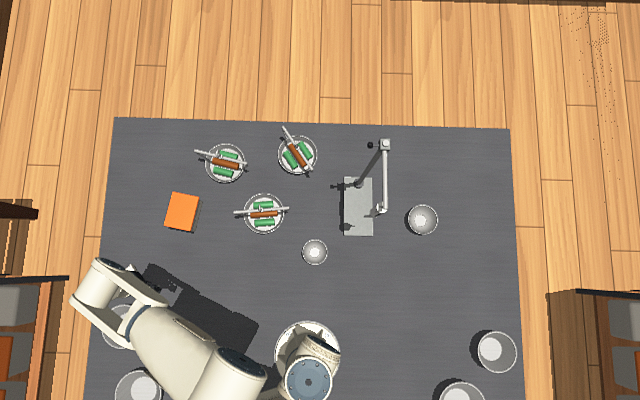

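View pics/wrist0.png

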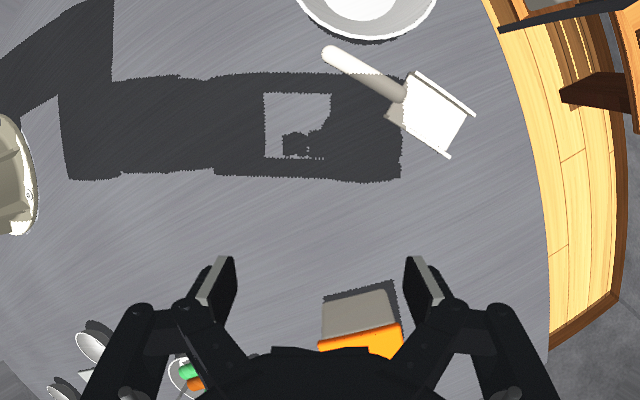

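The top view shows the near pan at about (263,213), with its bar running left to right. The stand is at (358,206), its arm tip at (383,210). The tub is at (182,211) and bowl_near at (315,252). Next I zoom in on the hook direction and the stand yaw.

```bash
cat >> h.py <<'E'
def K(f):
    return 200/np.tan(np.radians(f['fov_y']/2))
def cloud(f):
    F=K(f); v,u=np.mgrid[0:400,0:640]; z=f['range_z'].astype(float)
    X=np.stack([(u-f['cx'])/F*z,(v-f['cy'])/F*z,z],-1)
    return (X-f['t'])@f['R']   # R^T (X-t)
def proj(f,P):
    c=f['R']@np.array(P,float)+f['t']; F=K(f); return f['cx']+F*c[0]/c[2], f['cy']+F*c[1]/c[2]
def crop(f,u,v,w,h,s,n):
    a=f['img'][max(0,v-h):v+h,max(0,u-w):u+w,::-1]
    cv2.imwrite('pics/'+n+'.png',cv2.resize(a,None,fx=s,fy=s,interpolation=cv2.INTER_CUBIC))
E
python3 - <<'E'
from h import *
S=optics.grab_frame('scene');T=optics.grab_frame('top')
crop(S,369,222,36,36,8,'s_pan');crop(T,263,213,36,36,8,'t_pan')
crop(S,262,115,30,45,6,'s_ring');
a=[cv2.resize(cv2.imread('pics/%s.png'%n),(400,400)) for n in ['s_pan','t_pan']]
cv2.imwrite('pics/pan1.png',np.hstack(a))
# base plate
for n,f in [('S',S),('T',T)]:
    P=cloud(f); 
    m=(abs(P[...,2]-10)<3)&(P[...,0]>440)&(P[...,0]<740)&(P[...,1]>-290)&(P[...,1]<-100)
    Q=P[m][:,:2].astype(np.float32); print(n,m.sum(),cv2.minAreaRect(Q))
    m=(P[...,2]>200)&(P[...,0]>450)&(P[...,0]<760)&(P[...,1]>-290)&(P[...,1]<-100)
    Q=P[m]; 
    for lo,hi in [(250,280),(280,320),(320,390),(395,530),(560,572),(572,580),(580,600)]:
        q=Q[(Q[:,2]>lo)&(Q[:,2]<hi)&(Q[:,0]<600)]; 
        if len(q): print(lo,hi,len(q),q.mean(0).round(1),q.min(0).round(),q.max(0).round())
    q=Q[(Q[:,2]>560)&(Q[:,2]<585)]; l=np.polyfit(q[:,0],q[:,1],1); print('arm slope',l,len(q))
E
```

```text
S 825 ((592.5971069335938, -192.39370727539062), (182.16555786132812, 297.755859375), 88.68348693847656)
250 280 1 [ 517.2 -195.   279.6] [ 517. -195.  280.] [ 517. -195.  280.]
280 320 35 [ 519.  -195.1  300.9] [ 513. -216.  282.] [ 525. -176.  320.]
320 390 33 [ 518.4 -197.4  348.8] [ 511. -205.  322.] [ 524. -189.  386.]
395 530 312 [ 526.8 -193.1  470.1] [ 504. -215.  397.] [ 537. -180.  528.]
560 572 14 [ 550.  -191.1  569.6] [ 503. -193.  565.] [ 599. -189.  572.]
572 580 80 [ 554.6 -194.8  576.1] [ 503. -203.  572.] [ 599. -187.  580.]
580 600 3 [ 565.1 -194.3  580.5] [ 513. -195.  580.] [ 599. -194.  581.]
arm slope [ 8.65465809e-02 -2.42342100e+02] 302
T 878 ((593.9733276367188, -195.775634765625), (178.62234497070312, 290.86578369140625), 86.79849243164062)
280 320 15 [ 513.7 -185.5  302.8] [ 510. -197.  285.] [ 517. -175.  319.]
320 390 5 [ 513.2 -191.7  324. ] [ 510. -198.  321.] [ 516. -185.  328.]
395 530 148 [ 510.1 -188.6  483.9] [ 499. -209.  398.] [ 530. -180.  527.]
560 572 38 [ 548.1 -192.3  569.7] [ 503. -203.  566.] [ 599. -188.  572.]
572 580 139 [ 550.5 -194.6  575.4] [ 503. -202.  572.] [ 598. -187.  580.]
580 600 3 [ 567.7 -194.6  580.4] [ 557. -195.  580.] [ 577. -195.  581.]
arm slope [ 1.14561428e-01 -2.58374243e+02] 418
```

```bash
python3 - <<'E'
from h import *
for c in ['scene','top']:
    f=optics.grab_frame(c); P=cloud(f)
    m=(P[...,2]>100)&(np.hypot(P[...,0]-549,P[...,1]-192)<125)
    Q=P[m]; b=Q[(Q[:,2]>112)&(Q[:,2]<138)]
    c0=b.mean(0); d=np.linalg.svd(b[:,:2]-c0[:2])[2][0]; print(c,'bar',len(b),c0.round(1),d.round(3))
    s=(b[:,:2]-c0[:2])@d; print('ext',s.min(),s.max(), 'mid',(c0[:2]+d*(s.min()+s.max())/2).round(1))
    k=Q[Q[:,2]>140]; print('hook',k[np.argsort(k[:,2])].round(0).tolist())
E
```

```text
scene bar 198 [553.5 189.6 129. ] [-0.115  0.993]
ext -105.97847205098981 105.33686780913713 mid [553.5 189.2]
hook [[547.0, 191.0, 141.0], [554.0, 189.0, 143.0], [545.0, 190.0, 144.0], [553.0, 188.0, 146.0], [557.0, 193.0, 147.0], [555.0, 188.0, 154.0], [552.0, 191.0, 158.0], [553.0, 187.0, 158.0], [548.0, 190.0, 158.0], [552.0, 187.0, 161.0], [548.0, 186.0, 163.0], [539.0, 191.0, 175.0], [562.0, 188.0, 183.0], [566.0, 192.0, 184.0], [541.0, 190.0, 187.0], [561.0, 191.0, 188.0], [565.0, 192.0, 188.0], [539.0, 190.0, 191.0], [549.0, 192.0, 191.0], [561.0, 191.0, 193.0], [558.0, 190.0, 195.0], [548.0, 188.0, 195.0], [546.0, 187.0, 198.0], [556.0, 189.0, 198.0]]
top bar 169 [547.3 191.7 128.7] [ 0.113 -0.994]
ext -105.44316954139786 104.73607364734221 mid [547.2 192.1]
hook [[553.0, 189.0, 142.0], [549.0, 189.0, 147.0], [545.0, 190.0, 174.0], [536.0, 188.0, 185.0], [540.0, 188.0, 186.0], [535.0, 191.0, 193.0], [542.0, 191.0, 195.0], [546.0, 191.0, 195.0], [557.0, 191.0, 197.0], [553.0, 191.0, 199.0], [549.0, 191.0, 200.0], [538.0, 190.0, 201.0]]
```

View pics/s_ring.png

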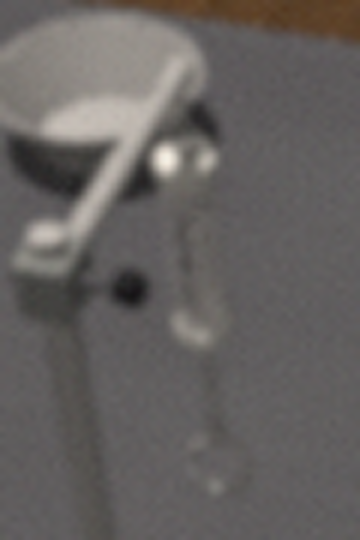

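View pics/pan1.png

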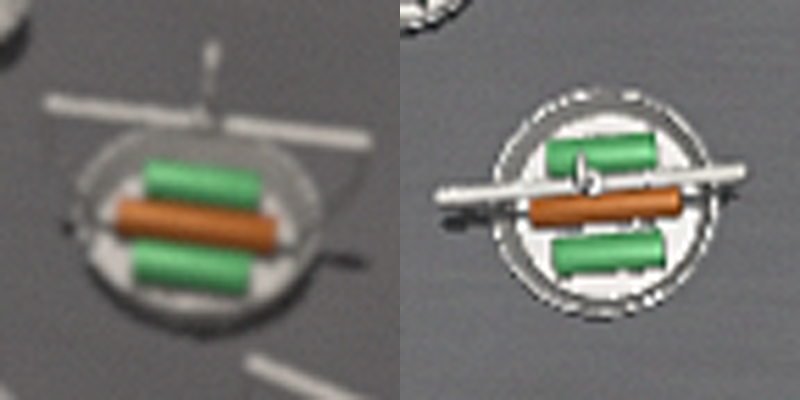

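The scene cloud puts the hook tip at (564,192,184) and the shank at x≈540. The hook therefore points to world +x, the pan's yaw is about +6.5°, and grip_a is on the +y side. The stand yaw comes next.

```bash
python3 - <<'E'
from h import *
def plane(f,uv,z):
    F=K(f); d=np.c_[(uv[:,0]-f['cx'])/F,(uv[:,1]-f['cy'])/F,np.ones(len(uv))]@f['R']; o=-f['R'].T@f['t']
    return o+d*((z-o[2])/d[:,2])[:,None]
for c in ['top','scene']:
    f=optics.grab_frame(c)
    if c=='top': crop(f,370,190,50,60,5,'t_stand')
    g=f['img'].astype(int); P=cloud(f)
    reg=(P[...,0]>430)&(P[...,0]<750)&(P[...,1]>-300)&(P[...,1]<-90)&(P[...,2]<25)
    lab=cv2.GaussianBlur(f['img'],(3,3),0).astype(int).sum(-1)
    bench=np.median(lab[reg]); print(c,'levels',np.percentile(lab[reg],[5,30,50,70,90,98]))
    m=(reg&(lab>250)).astype(np.uint8) if c=='top' else (reg&(lab>bench+60)).astype(np.uint8)
    cs=cv2.findContours(m,cv2.RETR_EXTERNAL,cv2.CHAIN_APPROX_NONE)[0]; k=max(cs,key=cv2.contourArea)
    uv=k[:,0].astype(float); q=plane(f,uv,10); print(cv2.contourArea(k),cv2.minAreaRect(q[:,:2].astype(np.float32)))
    # arm
    q=P[(P[...,2]>568)&(P[...,2]<582)&(P[...,0]>530)&(P[...,0]<650)&(abs(P[...,1]+190)<40)]
    print('arm',len(q),np.polyfit(q[:,0]-512,q[:,1],1), cv2.fitLine(q[:,:2].astype(np.float32),cv2.DIST_HUBER,0,.01,.01).ravel())
    print('stand',[(np.round(d['point'],1)) for d in nets.tip_of('stand',c)],'ring',[(np.round(d['point'],1)) for d in nets.tip_of('ring',c)],[(np.round(d['point'],1)) for d in nets.tip_of('ring_seat',c)])
E
```

```text
top levels [214.5 328.  335.  537.  551.  562. ]
3039.0 ((589.3175048828125, -193.67318725585938), (209.0147247314453, 319.8847961425781), 89.93911743164062)
arm 217 [ 1.64353693e-02 -1.94758299e+02] [ 9.9999928e-01  1.1966145e-03  5.8847107e+02 -1.9297116e+02]
stand [array([ 5.115e+02, -1.975e+02, -3.000e-01])] ring [array([ 513.4, -194.3,  303.9])] [array([ 510. , -193.4,  288.8])]
scene levels [188. 283. 288. 407. 441. 447.]
846.0 ((568.8967895507812, -196.06509399414062), (201.00161743164062, 117.1904525756836), 1.7894082069396973)
arm 121 [ 1.23367805e-02 -1.94682469e+02] [ 9.9993360e-01  1.1524653e-02  5.8928021e+02 -1.9310397e+02]
stand [array([ 514.6, -195.1,   -5.6])] ring [array([ 516.7, -197.7,  300.9])] [array([ 515.1, -194.4,  286. ])]
```

View pics/t_stand.png

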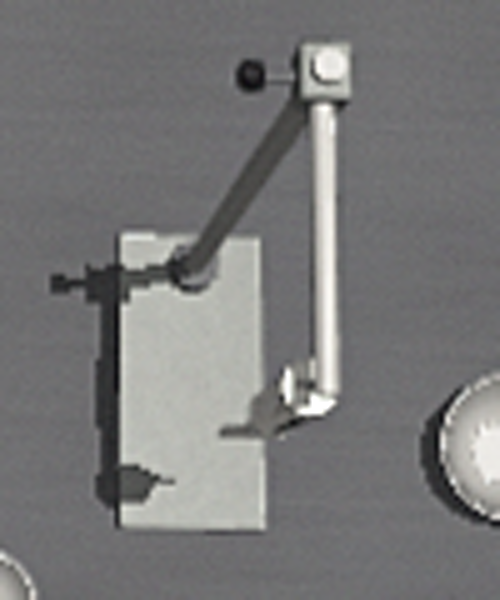

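```bash
cat >> h.py <<'E'
def Rt(yaw_deg,lean=40,roll=0):
    a=np.radians(lean); M=np.array([[0,np.cos(a),np.sin(a)],[1,0,0],[0,np.sin(a),-np.cos(a)]])
    return Ro.from_euler('z',yaw_deg,degrees=True).as_matrix()@Ro.from_euler('x',roll,degrees=True).as_matrix()@M
def cur():
    s=sense(); return s['eef_pos'],Ro.from_euler('xyz',s['tcp_rot']).as_matrix(),s
def step(p,R):
    c,Rc,s=cur(); d=Rc.T@(np.array(p)-c)/400; w=Ro.from_matrix(Rc.T@R).as_rotvec()/np.radians(60)
    print('row',np.round(np.r_[d,w],4).tolist(),'dist',round(np.linalg.norm(d)*400,1),'ang',round(np.linalg.norm(w)*60,1))
def st():
    c,R,s=cur(); print('t',round(s['clock'],2),'p',c.round(1),'zt',R[:,2].round(3),'xt',R[:,0].round(3),'q',s['qpos'].round(2),'F',s['contact_force'].round(2),'M',s['wrist_torque'].round(2),'open',round(s['opening'],3))
PY=np.radians(6.5)
grip=np.array([549.5,190.5,125])+65*np.array([-np.sin(PY),np.cos(PY),0])
E
python3 - <<'E'
from h import *
R=Rt(6.5); G=grip-3*R[:,2]; pre=G-130*R[:,2]; print(grip,G,pre)
step(pre,R)
E
```

```text
[542.14179111 255.08217062 125.        ] [540.22582407 254.86387375 127.29813333] [457.20058591 245.40434274 226.88391093]
row [-0.752, -0.5055, 0.066, -0.6096, -0.332, 0.9123] dist 363.4 ang 68.8
```

Call:
carry_out(increments=[[[-0.752,-0.506,0.066,-0.61,-0.332,0.912],[-0.752,-0.506,0.066,-0.61,-0.332,0.912],[-0.752,-0.506,0.066,-0.61,-0.332,0.912],[-0.752,-0.506,0.066,-0.61,-0.332,0.912],[-0.752,-0.506,0.066,-0.61,-0.332,0.912]]], hand=0)

```text
clock: 2.37
eef_pos: [380.8, 378.0, 238.5]
tcp_rot: [2.773, 0.089, 2.158]
contact_force: [1.3, 0.3, -0.1]
opening: 1.002
```

```bash
python3 - <<'E'
from h import *
R=Rt(6.5); G=grip-3*R[:,2]; pre=G-130*R[:,2]; st()
step(pre,R)
E
```

```text
t 2.37 p [380.8 378.  238.5] zt [ 0.346  0.131 -0.929] xt [-0.552  0.829 -0.088] q [ 0.89  0.09  2.07 -0.3   0.67  0.5 ] F [ 1.31  0.32 -0.12] M [-0.03  0.09 -0.01] open 1.002
row [-0.3778, -0.0455, 0.0495, -0.2886, -0.159, 0.4331] dist 153.5 ang 32.7
```

Call:
carry_out(increments=[[[-0.378,-0.046,0.05,-0.289,-0.159,0.433],[-0.378,-0.046,0.05,-0.289,-0.159,0.433],[-0.378,-0.046,0.05,-0.289,-0.159,0.433],[-0.378,-0.046,0.05,-0.289,-0.159,0.433],[-0.378,-0.046,0.05,-0.289,-0.159,0.433]]])

```text
clock: 2.78
eef_pos: [454.8, 248.3, 226.3]
tcp_rot: [2.485, 0.027, 1.736]
contact_force: [0.7, -0.0, -0.6]
opening: 1.001
```

```bash
python3 - <<'E'
from h import *
R=Rt(6.5); G=grip-3*R[:,2]; pre=G-130*R[:,2]; st()
step(pre,R)
f=optics.grab_frame('wrist'); save(f,'w1')
for n in ['hook_seat','grip_a','pan_bar','ring','ring_seat']: print(n,[(np.round(d['point']).tolist(),round(d['confidence'],2)) for d in nets.tip_of(n,'wrist')])
E
```

```text
t 2.78 p [454.8 248.3 226.3] zt [ 0.606  0.08  -0.792] xt [-0.165  0.986 -0.027] q [ 0.7   0.04  2.29 -0.97  0.41  1.36] F [ 0.71 -0.01 -0.61] M [-0.05  0.26 -0.06] open 1.001
row [-0.0081, 0.0044, 0.0018, -0.0389, -0.0112, 0.0548] dist 3.8 ang 4.1
hook_seat [([547.0, 191.0, 190.0], 0.9)]
grip_a [([746.0, 25.0, 124.0], 0.96), ([852.0, 96.0, 130.0], 0.76), ([555.0, 128.0, 122.0], 0.75), ([765.0, 423.0, 120.0], 0.66), ([542.0, 256.0, 121.0], 0.65), ([740.0, 297.0, 128.0], 0.62), ([549.0, 191.0, 192.0], 0.24)]
pan_bar [([752.0, 355.0, 126.0], 0.78), ([548.0, 195.0, 123.0], 0.55)]
ring []
ring_seat [([543.0, 256.0, 125.0], 0.65)]
```

View pics/w1.png

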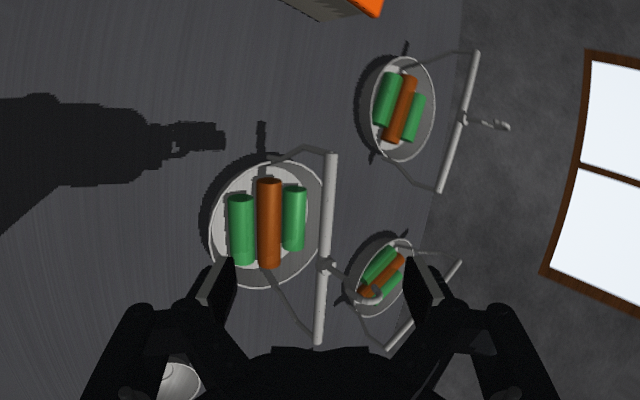

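Call:
carry_out(increments=[[[-0.008,0.004,0.002,-0.039,-0.011,0.055],[-0.008,0.004,0.1,-0.039,-0.011,0.055],[-0.008,0.004,0.18,-0.039,-0.011,0.055],[-0.008,0.004,0.22,-0.039,-0.011,0.055],[-0.008,0.004,0.22,-0.039,-0.011,0.055]]])

```text
clock: 3.5
eef_pos: [513.7, 260.8, 175.2]
tcp_rot: [2.478, 0.006, 1.688]
contact_force: [-0.3, 0.2, -0.4]
opening: 0.997
```

```bash
python3 - <<'E'
from h import *
R=Rt(6.5); G=grip-3*R[:,2]; st()
step(G,R)
f=optics.grab_frame('wrist'); save(f,'w2')
for n in ['hook_seat','grip_a','pan_bar']: print(n,[(np.round(d['point']).tolist(),round(d['confidence'],2)) for d in nets.tip_of(n,'wrist')])
E
```

```text
t 3.5 p [513.7 260.8 175.2] zt [ 0.612  0.067 -0.788] xt [-0.116  0.993 -0.006] q [ 0.64  0.23  2.23 -1.29  0.33  1.7 ] F [-0.34  0.18 -0.36] M [-0.04  0.28  0.01] open 0.997
row [-0.0216, -0.0233, 0.1339, -0.0331, 0.0026, 0.0061] dist 55.0 ang 2.0
hook_seat [([754.0, 358.0, 192.0], 0.88)]
grip_a [([539.0, 256.0, 127.0], 0.92), ([767.0, 422.0, 125.0], 0.82), ([739.0, 296.0, 127.0], 0.79), ([849.0, 91.0, 131.0], 0.71)]
pan_bar [([753.0, 355.0, 125.0], 0.87), ([551.0, 194.0, 125.0], 0.61)]
```

View pics/w2.png

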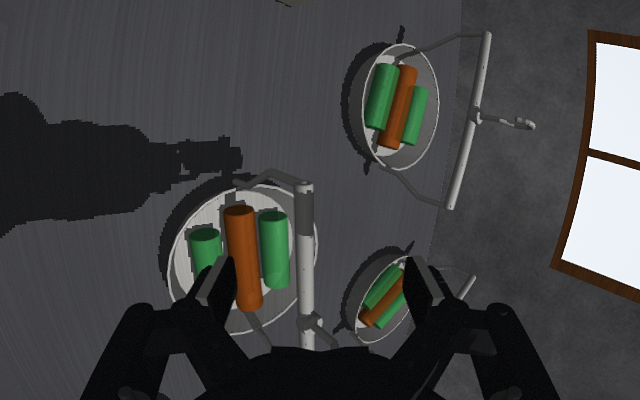

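The wrist view has the bar at u≈303, between the fingers, with the hook to the right. But joint 4 sits at its limit (-1.29), so I can't lean 40° at grip_a here. I'll fit a quick kinematic model to the poses recorded so far and compare the choices.

```bash
cat > kin.py <<'E'
import numpy as np
from scipy.optimize import least_squares
from scipy.spatial.transform import Rotation as Ro
def fk(q,p):
    d1,a1,L2x,L2z,L3x,L3z,Lt=p
    A=Ro.from_euler('z',q[0]).as_matrix(); B=A@Ro.from_euler('y',q[1]).as_matrix(); C=B@Ro.from_euler('y',q[2]).as_matrix()
    D=C@Ro.from_euler('z',q[3]).as_matrix()@Ro.from_euler('y',q[4]).as_matrix()@Ro.from_euler('z',q[5]).as_matrix()
    pos=np.array([0,0,d1])+A@[a1,0,0]+B@[L2x,0,L2z]+C@[L3x,0,L3z]+D@[0,0,Lt]
    return pos,D
data=[([1.10858570,.353661115,1.63411901,0,1.15523037,-.0024],[277.16,559.68,252.56],[-3.1402,0,2.68179]),
([.89,.09,2.07,-.3,.67,.5],[380.8,378,238.5],[2.773,.089,2.158]),
([.7,.04,2.29,-.97,.41,1.36],[454.8,248.3,226.3],[2.485,.027,1.736]),
([.64,.23,2.23,-1.29,.33,1.7],[513.7,260.8,175.2],[2.478,.006,1.688])]
E
python3 - <<'E'
from kin import *
p0=[364,0,0,390,100,390,250]
p=[364,0,0,390,0,390,250]
for q,pos,e in data:
    D=fk(q,p)[1]; R=Ro.from_euler('xyz',e).as_matrix(); print((D.T@R).round(2).tolist())
f=lambda p: np.concatenate([fk(q,p)[0]-pos for q,pos,e in data]+[[.01*(a-b) for a,b in zip(p,p0)]])
s=least_squares(f,p0); print(s.x.round(1), s.fun.round(1))
E
```

```text
[[0.0, -1.0, -0.0], [1.0, 0.0, -0.0], [0.0, -0.0, 1.0]]
[[0.01, -1.0, 0.0], [1.0, 0.01, -0.0], [0.0, 0.0, 1.0]]
[[0.0, -1.0, -0.0], [1.0, 0.0, 0.0], [-0.0, -0.0, 1.0]]
[[0.0, -1.0, -0.01], [1.0, 0.0, 0.0], [-0.0, -0.01, 1.0]]
[281.   16.9  -1.4 561.8  53.6 477.2 313.9] [ 1.2 -0.9 -0.3  0.1  0.7  0.8 -0.2 -0.4 -0.8  0.2 -0.1  0.3 -0.8  0.2
 -0.   1.7 -0.5  0.9  0.6]
```

```bash
cat >> kin.py <<'E'
P=[281.,16.9,-1.4,561.8,53.6,477.2,313.9]
Z90=np.array([[0,-1,0],[1,0,0],[0,0,1.]])
lo=np.array([-2.63,-.92,.06,-1.3,0,-3.02]);hi=np.array([2.63,2.1,2.66,4.44,2.69,3.02])
def ik(pos,R,q0,free=False):
    def f(q):
        x,D=fk(q,P); return np.r_[(x-pos)/300,Ro.from_matrix(R.T@(D@Z90)).as_rotvec()]
    b=(-np.inf,np.inf) if free else (lo,hi)
    s=least_squares(f,np.clip(q0,lo+1e-3,hi-1e-3),bounds=b); return s.x,np.abs(s.fun).max()
E
python3 - <<'E'
from kin import *; from h import Rt
PY=np.radians(6.5)
mid=np.array([549.5,190.5,125]); rg=np.array([513.5,-195.5])
for side in [1,-1]:
  for lean in [30,35,40,45]:
    q=np.array([.4,.2,2.1,-.5,.5,.9]); print('side',side,'lean',lean)
    for nm,m,yaw in [('pick',mid,6.5),('lift',mid+[0,0,130],6.5)]+[('c%d'%i,[540-5*i,190-70*i,255],6.5-i) for i in range(1,6)]+[('stand',[*rg,217],1),('low',[*rg,165],1)]:
        R=Rt(yaw,lean); a=np.radians(yaw); g=np.array(m)+side*65*np.array([-np.sin(a),np.cos(a),0])-3*R[:,2]
        q,e=ik(g,R,q); print(nm,q.round(2),round(e,3))
E
```

```text
side 1 lean 30
pick [ 0.55  0.34  2.15 -0.9   0.27  1.27] 0.0
lift [ 0.55  0.12  2.04 -0.42  0.54  0.76] 0.0
c1 [ 0.43  0.05  2.12 -0.35  0.5   0.6 ] 0.0
c2 [ 0.27  0.    2.17 -0.22  0.47  0.36] 0.0
c3 [ 0.1  -0.03  2.2  -0.04  0.45  0.07] 0.0
c4 [-0.09 -0.03  2.2   0.15  0.46 -0.25] 0.0
c5 [-0.27 -0.02  2.19  0.32  0.49 -0.54] 0.0
stand [-0.36  0.06  2.22  0.48  0.41 -0.77] 0.0
low [-0.36  0.16  2.27  0.71  0.29 -1.02] 0.0
side 1 lean 35
pick [ 0.57  0.34  2.18 -1.3   0.26  1.68] 0.017
lift [ 0.58  0.11  2.09 -0.62  0.46  0.96] 0.0
c1 [ 0.45  0.04  2.18 -0.53  0.4   0.79] 0.0
c2 [ 0.28 -0.01  2.23 -0.35  0.35  0.5 ] 0.0
c3 [ 0.1  -0.05  2.25 -0.07  0.32  0.1 ] 0.0
c4 [-0.1  -0.05  2.26  0.25  0.34 -0.35] 0.0
c5 [-0.29 -0.04  2.25  0.5   0.39 -0.73] 0.0
stand [-0.38  0.05  2.27  0.76  0.33 -1.07] 0.0
low [-0.38  0.17  2.32  1.22  0.24 -1.55] 0.0
side 1 lean 40
pick [ 0.59  0.33  2.18 -1.3   0.29  1.69] 0.086
lift [ 0.6   0.11  2.15 -0.9   0.39  1.25] 0.0
c1 [ 0.47  0.03  2.23 -0.84  0.32  1.1 ] 0.0
c2 [ 0.3  -0.02  2.28 -0.63  0.24  0.78] 0.0
c3 [ 0.1  -0.06  2.31 -0.14  0.19  0.17] 
[... 1637 characters left out ...]
-0.09 -0.03  2.29  0.53  0.22 -0.65] 0.0
c3 [-0.29 -0.02  2.28  0.82  0.31 -1.07] 0.0
c4 [-0.47  0.02  2.24  0.93  0.41 -1.3 ] 0.0
c5 [-0.63  0.07  2.19  0.97  0.5  -1.44] 0.0
stand [-0.7   0.17  2.19  1.13  0.49 -1.67] 0.0
low [-0.7   0.27  2.23  1.41  0.44 -1.98] 0.0
side -1 lean 45
pick [ 0.25  0.25  2.26 -1.3   0.06  1.41] 0.169
lift [ 0.29  0.03  2.28 -1.22  0.13  1.34] 0.0
c1 [ 0.11 -0.02  2.33 -0.18  0.04  0.19] 0.0
c2 [-0.1  -0.03  2.35  1.22  0.14 -1.35] 0.0
c3 [-0.31 -0.01  2.33  1.3   0.27 -1.56] 0.0
c4 [-0.5   0.02  2.3   1.28  0.39 -1.67] 0.0
c5 [-0.67  0.07  2.24  1.24  0.5  -1.73] 0.0
stand [-0.74  0.18  2.24  1.4   0.51 -1.96] 0.0
low [-0.74  0.29  2.27  1.67  0.51 -2.27] 0.0
```

```bash
python3 - <<'E'
from kin import *; from h import *
R=Rt(6.5,32); G=grip-3*R[:,2]; q=np.array([.6,.3,2.15,-1.,.3,1.3])
for d in [0,20,40,60]: print(d,ik(G-d*R[:,2],R,q)[0].round(2))
st(); step(G-45*R[:,2],R); f=optics.grab_frame('wrist'); print('cam in tool', (cur()[1].T@(-f['R'].T@f['t']-cur()[0])).round(0))
E
```

```text
0 [ 0.56  0.34  2.17 -1.1   0.26  1.48]
20 [ 0.57  0.3   2.18 -0.99  0.28  1.37]
40 [ 0.58  0.25  2.18 -0.9   0.31  1.28]
60 [ 0.59  0.21  2.19 -0.81  0.34  1.2 ]
t 3.7 p [511.4 259.7 176.6] zt [ 0.613  0.067 -0.787] xt [-0.116  0.993 -0.005] q [ 0.64  0.22  2.23 -1.29  0.33  1.71] F [-0.21 -0.29  0.72] M [-0.02  0.27 -0.01] open 1.004
row [-0.02, -0.0079, 0.0286, 0.1018, 0.0026, 0.0051] dist 14.3 ang 6.1
cam in tool [  84.    0. -118.]
```

Call:
carry_out(increments=[[[-0.02,-0.008,0.029,0.102,0.003,0.005],[-0.02,-0.008,0.029,0.102,0.003,0.005],[-0.02,-0.008,0.029,0.102,0.003,0.005]]])

```text
clock: 4.0
eef_pos: [517.2, 252.4, 165.9]
tcp_rot: [2.584, -0.002, 1.685]
contact_force: [-0.0, 0.5, -0.5]
opening: 0.999
```

```bash
python3 - <<'E'
from h import *
R=Rt(6.5,32); G=grip-3*R[:,2]
st(); step(G-45*R[:,2],R); step(G,R)
E
```

```text
t 4.0 p [517.2 252.4 165.9] zt [ 0.525  0.062 -0.849] xt [-0.114  0.993  0.002] q [ 0.58  0.24  2.18 -0.84  0.33  1.22] F [-0.02  0.52 -0.49] M [-0.01  0.27  0.05] open 0.999
row [-0.0005, -0.001, 0.0, -0.0013, -0.0017, -0.0001] dist 0.5 ang 0.1
row [-0.0007, -0.0009, 0.1125, -0.0013, -0.0017, -0.0001] dist 45.0 ang 0.1
```

Call:
carry_out(increments=[[[0,0,0.05,0,0,0],[0,0,0.1,0,0,0],[0,-0.001,0.113,0,0,0],[0,-0.001,0.113,0,0,0]]])

```text
clock: 4.33
eef_pos: [540.5, 254.5, 125.9]
tcp_rot: [2.585, 0.0, 1.684]
contact_force: [-0.2, -0.2, -0.4]
opening: 1.004
```

```bash
python3 - <<'E'
from h import *
R=Rt(6.5,32); G=grip-3*R[:,2]
st(); step(G,R)
f=optics.grab_frame('wrist'); save(f,'w3')
fs=[]
for i in range(6): optics.grab_frame('wrist'); fs.append(np.r_[sense()['contact_force'],sense()['wrist_torque']])
print(np.mean(fs,0).round(3),np.std(fs,0).round(3))
for n in ['grip_a']: print(n,[(np.round(d['point']).tolist(),round(d['confidence'],2)) for d in nets.tip_of(n,'wrist')])
E
```

```text
t 4.33 p [540.5 254.5 125.9] zt [ 0.525  0.06  -0.849] xt [-0.113  0.994 -0.   ] q [ 0.56  0.34  2.16 -1.07  0.26  1.44] F [-0.18 -0.19 -0.37] M [-0.01  0.32  0.03] open 1.004
row [0.0009, 0.0024, -0.0032, -0.0014, 0.0002, 0.0002] dist 1.6 ang 0.1
[-0.1   -0.289  0.312 -0.02   0.231 -0.013] [0.303 0.415 0.523 0.022 0.03  0.025]
grip_a [([739.0, 295.0, 127.0], 0.88), ([768.0, 421.0, 124.0], 0.8), ([747.0, 24.0, 126.0], 0.67), ([544.0, 258.0, 127.0], 0.62), ([546.0, 189.0, 1.0], 0.36)]
```

View pics/w3.png

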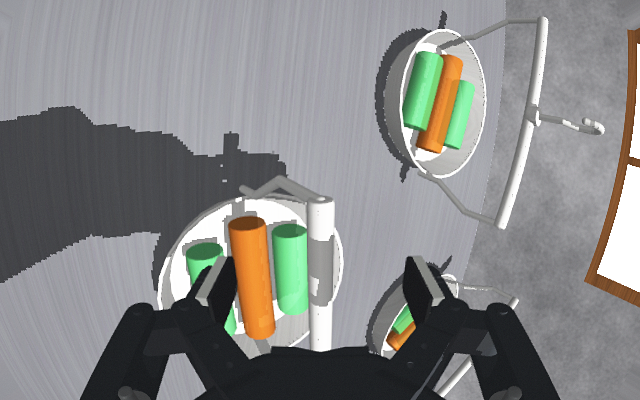

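The bar runs down u≈319, centred between the pads, so I close on it.

Call:
carry_out(increments=[[[0,0,0,0,0,0],[0,0,0,0,0,0],[0,0,0,0,0,0],[0,0,0,0,0,0],[0,0,0,0,0,0]]], hand=1, squeeze=110)

```text
clock: 5.15
eef_pos: [540.9, 254.7, 126.5]
tcp_rot: [2.584, -0.0, 1.684]
contact_force: [0.1, -0.6, 0.6]
opening: 0.3
```

Call:
carry_out(increments=[[[0,0,0,0,0,0],[0,0,0,0,0,0],[0,0,0,0,0,0],[0,0,0,0,0,0],[0,0,0,0,0,0]]])

```text
clock: 5.57
eef_pos: [540.9, 254.8, 126.6]
tcp_rot: [2.584, -0.001, 1.684]
contact_force: [-0.9, 0.2, 1.5]
opening: 0.101
```

```bash
python3 - <<'E'
from h import *
st(); c,R,s=cur(); d=R.T@np.array([0,0,40.])/400; print('up40',d.round(4))
f=optics.grab_frame('wrist'); save(f,'w4')
E
```

```text
t 5.57 p [540.9 254.8 126.6] zt [ 0.526  0.06  -0.848] xt [-0.113  0.994  0.001] q [ 0.56  0.34  2.16 -1.06  0.26  1.44] F [-0.86  0.21  1.51] M [ 0.08  0.24 -0.01] open 0.101
up40 [ 0.0001  0.0529 -0.0848]
```

View pics/w4.png

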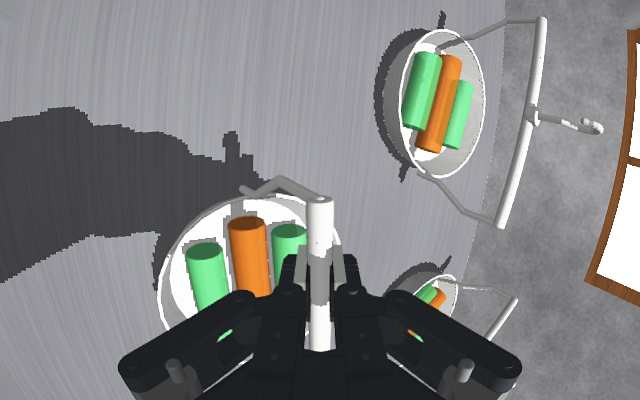

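The fingers are closing evenly on the bar. I'll let them finish and lift slowly.

Call:
carry_out(increments=[[[0,0,0,0,0,0],[0,0,0,0,0,0],[0,0.007,-0.011,0,0,0],[0,0.015,-0.024,0,0,0],[0,0.026,-0.042,0,0,0]]])

```text
clock: 6.03
eef_pos: [540.2, 254.2, 145.5]
tcp_rot: [2.586, 0.0, 1.683]
contact_force: [-0.4, -0.1, -2.3]
opening: 0.102
```

Call:
carry_out(increments=[[[0,0.01,-0.017,0,0,0],[0,0.021,-0.034,0,0,0],[0,0.026,-0.042,0,0,0],[0,0.026,-0.042,0,0,0]]])

```text
clock: 6.37
eef_pos: [541.0, 254.7, 166.7]
tcp_rot: [2.583, -0.001, 1.683]
contact_force: [0.4, 0.0, -1.6]
opening: 0.103
```

```bash
cat >> h.py <<'E'
def panpose(cams=('scene','top','wrist')):
    for c in cams:
        optics.grab_frame(c)
        for n in ['hook_seat','pan_bar','grip_a','pan_under','ring_seat','ring']:
            d=nets.tip_of(n,c); print(c,n,[(np.round(x['point'],1).tolist(),round(x['confidence'],2)) for x in d][:5])
E
python3 - <<'E'
from h import *
st(); panpose()
S=optics.grab_frame('scene'); save(S,'s5'); f=optics.grab_frame('wrist'); save(f,'w5')
E
```

```text
t 6.37 p [541.  254.7 166.7] zt [ 0.527  0.06  -0.848] xt [-0.112  0.994  0.001] q [ 0.56  0.27  2.13 -0.8   0.32  1.16] F [ 0.38  0.01 -1.58] M [0.1  0.42 0.04] open 0.103
scene hook_seat [([797.2, 64.5, 191.6], 0.66), ([751.8, 358.3, 195.0], 0.57), ([549.9, 188.0, 39.3], 0.44)]
scene pan_bar [([799.6, 62.4, 121.2], 0.71), ([549.2, 195.4, 165.1], 0.66), ([750.5, 354.5, 126.7], 0.63)]
scene grip_a [([542.1, 258.4, 163.9], 0.82), ([743.5, 20.4, 129.0], 0.82), ([557.4, 129.0, 168.6], 0.77), ([850.9, 101.2, 122.4], 0.76), ([736.4, 296.1, 127.3], 0.6)]
scene pan_under [([796.0, 61.0, -1.9], 0.93), ([550.3, 189.6, 38.8], 0.84), ([753.8, 357.4, -3.4], 0.7), ([513.9, -195.7, 299.2], 0.43)]
scene ring_seat [([514.9, -198.0, 283.6], 0.45)]
scene ring [([516.1, -194.8, 301.9], 0.44)]
top hook_seat [([547.8, 191.3, 232.6], 0.84), ([748.1, 362.7, 192.8], 0.8), ([795.6, 59.1, 187.8], 0.56)]
top pan_bar [([799.0, 65.0, 125.9], 0.84), ([550.0, 191.3, 164.5], 0.63), ([754.3, 357.9, 124.2], 0.6)]
top grip_a [([766.8, 422.7, 124.9], 0.84), ([851.2, 98.1, 126.4], 0.81), ([543.1, 259.9, 165.4], 0.75), ([743.8, 21.2, 125.6], 0.72), ([556.0, 129.9, 162.0], 0.69)]
top pan_under [([794.2, 64.7, 1.0], 0.97), ([548.5, 190.2, 39.4], 0.75), ([756.5, 361.3, -3.7], 0.56)]
top ring_seat [([512.9, -193.0, 289.5], 0.38)]
top ring [([511.3, -193.9, 304.3], 0.46)]
wrist hook_seat [([755.7, 354.9, 194.7], 0.68)]
wrist pan_bar [([752.8, 353.1, 126.4], 0.58), ([543.6, 257.5, 165.9], 0.45)]
wrist grip_a [([739.2, 297.0, 128.8], 0.82), ([851.3, 92.8, 127.1], 0.75), ([765.4, 419.3, 122.1], 0.72)]
wrist pan_under [([547.4, 189.2, 40.5], 0.74), ([753.6, 355.2, -1.4], 0.61)]
wrist ring_seat []
wrist ring []
```

View pics/w5.png

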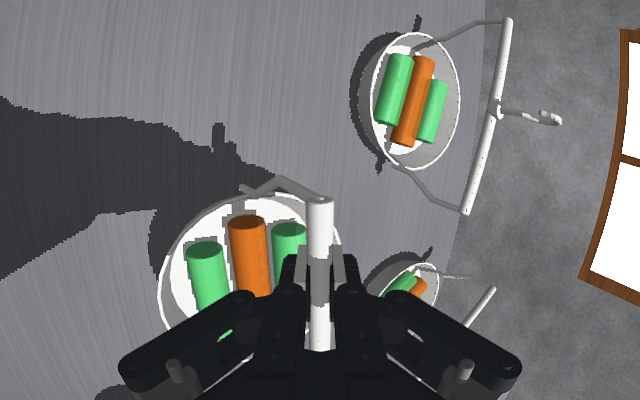

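View pics/s5.png

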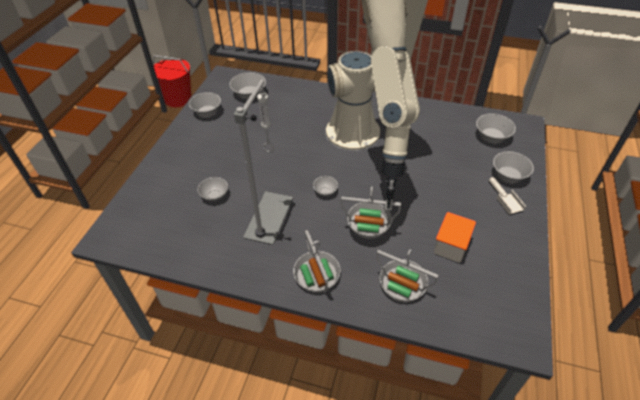

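The pan is lifted level, with its underside at about 40 mm by all three cameras, and the bar hasn't turned in the grip. Now carry it to a point behind the ring.

```bash
cat >> h.py <<'E'
def tgt(mid,yaw,along=65.,off=1.8,lean=32,roll=0):
    R=Rt(yaw,lean,roll); return np.array(mid)+along*R[:,0]-off*R[:,2],R
def barmid(along=65.,off=1.8):
    c,R,s=cur(); b=c+off*R[:,2]-along*R[:,0]; return b
E
python3 - <<'E'
from h import *; from kin import ik
q=cur()[2]['qpos']; print(barmid())
for m,y in [([520,150,215],5.5),([490,60,245],4.5),([470,-40,245],3),([465,-120,243],2),([465,-196,241],1)]:
    p,R=tgt(m,y); q,e=ik(p,R,q); print(m,q.round(2),round(e,3)); step(p,R)
E
```

```text
[549.02395946 190.19437907 164.52895222]
[520, 150, 215] [ 0.52  0.11  2.18 -0.61  0.39  0.94] 0.0
row [-0.0916, -0.0017, -0.1497, -0.0005, -0.0089, 0.0134] dist 70.2 ang 1.0
[490, 60, 245] [ 0.34 -0.05  2.26 -0.35  0.41  0.55] 0.0
row [-0.3067, -0.0442, -0.2648, -0.0005, -0.0177, 0.0275] dist 163.0 ang 2.0
[470, -40, 245] [ 0.05 -0.12  2.33 -0.    0.38  0.  ] 0.0
row [-0.5496, -0.1065, -0.3039, -0.0005, -0.031, 0.0487] dist 254.8 ang 3.5
[465, -120, 243] [-0.2  -0.11  2.33  0.32  0.4  -0.5 ] 0.0
row [-0.7471, -0.1364, -0.3167, -0.0005, -0.0398, 0.0629] dist 329.1 ang 4.5
[465, -196, 241] [-0.42 -0.06  2.29  0.54  0.46 -0.87] 0.0
row [-0.9361, -0.1547, -0.3224, -0.0005, -0.0486, 0.077] dist 400.8 ang 5.5
```

Call:
carry_out(increments=[[[-0.008,0,-0.012,0,0,0],[-0.023,0,-0.037,0,-0.002,0.003],[-0.046,-0.001,-0.075,0,-0.004,0.007],[-0.069,-0.001,-0.112,0,-0.007,0.01],[-0.092,-0.002,-0.15,0,-0.009,0.013]]])

```text
clock: 7.93
eef_pos: [512.0, 213.8, 217.0]
tcp_rot: [2.584, 0.001, 1.667]
contact_force: [0.5, 0.1, -2.4]
opening: 0.103
```

```bash
python3 - <<'E'
from h import *
st(); print(barmid())
p,R=tgt([490,60,245],4.5); step(p,R)
E
```

```text
t 7.93 p [512.  213.8 217. ] zt [ 0.526  0.05  -0.849] xt [-0.096  0.995 -0.001] q [ 0.52  0.11  2.18 -0.59  0.4   0.92] F [ 0.49  0.1  -2.38] M [0.12 0.48 0.04] open 0.103
[519.20208605 149.22417821 215.47116612]
row [-0.215, -0.0384, -0.1109, -0.0012, -0.0086, 0.0147] dist 98.0 ang 1.0
```

Call:
carry_out(increments=[[[-0.04,-0.007,-0.021,0,-0.002,0.003],[-0.084,-0.015,-0.043,0,-0.003,0.006],[-0.128,-0.023,-0.066,0,-0.005,0.009],[-0.172,-0.031,-0.089,0,-0.007,0.012],[-0.215,-0.038,-0.111,0,-0.009,0.015]]])

```text
clock: 8.35
eef_pos: [483.8, 124.4, 246.6]
tcp_rot: [2.584, 0.0, 1.649]
contact_force: [0.5, -0.3, -1.7]
opening: 0.102
```

```bash
python3 - <<'E'
from h import *
st(); print(barmid())
p,R=tgt([470,-40,245],3); step(p,R)
E
```

```text
t 8.35 p [483.8 124.4 246.6] zt [ 0.528  0.041 -0.848] xt [-0.078  0.997 -0.   ] q [ 0.34 -0.05  2.26 -0.35  0.41  0.54] F [ 0.5  -0.28 -1.68] M [ 0.09  0.4  -0.03] open 0.102
[489.85372692  59.67513163 245.03915302]
row [-0.2445, -0.055, -0.0342, -0.0007, -0.0131, 0.021] dist 101.2 ang 1.5
```

Call:
carry_out(increments=[[[-0.049,-0.011,-0.007,0,-0.003,0.004],[-0.098,-0.022,-0.014,0,-0.005,0.008],[-0.147,-0.033,-0.02,0,-0.008,0.013],[-0.196,-0.044,-0.027,0,-0.01,0.017],[-0.244,-0.055,-0.034,0,-0.013,0.021]]])

```text
clock: 8.77
eef_pos: [465.8, 25.1, 246.3]
tcp_rot: [2.583, -0.0, 1.623]
contact_force: [0.8, 0.8, -2.0]
opening: 0.101
```

```bash
python3 - <<'E'
from h import *
st(); print(barmid())
p,R=tgt([465,-140,243],2); step(p,R)
E
```

```text
t 8.77 p [465.8  25.1 246.3] zt [ 0.529  0.028 -0.848] xt [-0.052  0.999  0.   ] q [ 0.05 -0.12  2.32  0.    0.38 -0.01] F [ 0.84  0.8  -2.  ] M [0.07 0.42 0.04] open 0.101
[470.1702842  -39.71687832 244.7736442 ]
row [-0.2497, -0.022, -0.0085, -0.0002, -0.0089, 0.0142] dist 100.3 ang 1.0
```

Call:
carry_out(increments=[[[-0.052,-0.005,-0.002,0,-0.002,0.003],[-0.11,-0.01,-0.004,0,-0.004,0.006],[-0.17,-0.015,-0.006,0,-0.006,0.01],[-0.22,-0.02,-0.008,0,-0.008,0.013],[-0.25,-0.022,-0.008,0,-0.009,0.014]]])

```text
clock: 9.18
eef_pos: [462.2, -75.9, 244.5]
tcp_rot: [2.583, 0.0, 1.605]
contact_force: [0.6, 0.5, -2.2]
opening: 0.107
```

```bash
python3 - <<'E'
from h import *
st(); print(barmid())
p,R=tgt([465,-195.5,240],1); step(p,R)
E
```

```text
t 9.18 p [462.2 -75.9 244.5] zt [ 0.53   0.018 -0.848] xt [-0.034  0.999 -0.   ] q [-0.28 -0.1   2.31  0.41  0.42 -0.64] F [ 0.56  0.54 -2.25] M [0.09 0.4  0.03] open 0.107
[ 465.33519174 -140.85897745  243.03062413]
row [-0.1365, -0.0064, 0.0049, 0.0005, -0.008, 0.0135] dist 54.7 ang 0.9
```

Call:
carry_out(increments=[[[-0.04,-0.002,0.002,0,-0.002,0.004],[-0.075,-0.004,0.003,0,-0.004,0.007],[-0.105,-0.005,0.004,0,-0.006,0.01],[-0.126,-0.006,0.005,0,-0.008,0.013],[-0.136,-0.006,0.005,0,-0.008,0.013]]])

```text
clock: 9.6
eef_pos: [463.2, -129.6, 241.3]
tcp_rot: [2.583, 0.0, 1.589]
contact_force: [0.4, 0.4, -2.5]
opening: 0.102
```

```bash
python3 - <<'E'
from h import *
fs=[]
for i in range(16):
    f=optics.grab_frame('wrist'); s=sense(); fs.append(np.r_[s['contact_force'],s['wrist_torque']])
print('F',np.mean(fs,0).round(3),np.std(fs,0).round(2))
save(f,'w6'); st(); print(barmid()); panpose()
S=optics.grab_frame('scene'); save(S,'s6'); crop(S,262,130,45,60,6,'s6c'); T=optics.grab_frame('top'); crop(T,370,205,50,50,6,'t6c')
E
```

```text
F [-0.131 -0.191 -1.962  0.1    0.409 -0.005] [0.56 0.45 0.61 0.02 0.03 0.04]
t 10.4 p [ 463.5 -128.7  241.1] zt [ 0.529  0.01  -0.848] xt [-0.019  1.     0.   ] q [-0.43 -0.06  2.29  0.54  0.46 -0.88] F [-0.24  0.01 -2.19] M [0.12 0.38 0.  ] open 0.104
[ 465.65662238 -193.62433214  239.59350643]
scene hook_seat [([796.8, 63.5, 191.5], 0.82), ([756.4, 359.1, 195.2], 0.74), ([467.4, -195.0, 303.4], 0.63)]
scene pan_bar [([799.2, 62.0, 123.0], 0.93), ([466.9, -192.7, 240.7], 0.62), ([750.6, 353.4, 126.4], 0.61)]
scene grip_a [([466.1, -126.4, 240.9], 0.98), ([766.6, 423.5, 131.0], 0.9), ([469.2, -255.6, 239.9], 0.88), ([746.1, 23.3, 126.5], 0.84), ([739.3, 296.3, 123.4], 0.69)]
scene pan_under [([467.4, -191.7, 113.3], 0.85), ([750.6, 359.7, 0.2], 0.58), ([797.9, 59.5, -3.9], 0.55)]
scene ring_seat [([516.5, -196.5, -0.2], 0.65), ([516.3, -195.6, 282.7], 0.51)]
scene ring [([513.9, -195.8, 300.1], 0.43)]
top hook_seat [([465.8, -192.3, 304.8], 0.8), ([748.2, 362.2, 195.6], 0.59), ([796.2, 58.1, 191.0], 0.57), ([536.0, 503.1, 0.2], 0.26)]
top pan_bar [([802.9, 63.9, 123.6], 0.82), ([754.3, 355.5, 123.5], 0.69), ([466.0, -194.4, 245.0], 0.6)]
top grip_a [([468.6, -256.8, 236.8], 0.89), ([851.3, 97.9, 124.1], 0.83), ([734.2, 299.0, 126.8], 0.67), ([742.1, 23.6, 127.3], 0.66), ([465.5, -126.0, 240.6], 0.6)]
top pan_under [([466.7, -190.0, 112.4], 0.82), ([757.5, 360.2, 0.2], 0.73), ([468.3, -189.0, 113.2], 0.64), ([797.3, 64.2, -0.2], 0.58), ([512.3, -192.5, 291.3], 0.17)]
top ring_seat [([511.9, -195.2, 286.7], 0.44), ([511.1, -193.2, 301.8], 0.26)]
top ring [([511.7, -192.0, 303.9], 0.42)]
wrist hook_seat [([796.2, 65.1, 192.5], 0.91)]
wrist pan_bar [([796.7, 60.4, 129.2], 0.6)]
wrist grip_a [([850.8, 96.1, 131.1], 0.81), ([465.4, -127.4, 239.4], 0.73), ([746.5, 24.6, 126.5], 0.66)]
wrist pan_under [([798.7, 62.0, -0.7], 0.98), ([464.5, -193.2, 117.0], 0.57)]
wrist ring_seat []
wrist ring []
```

View pics/s6c.png

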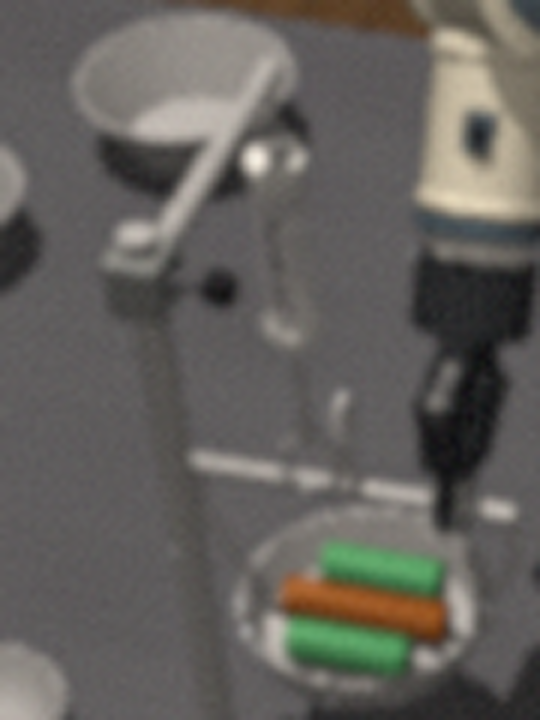

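View pics/t6c.png

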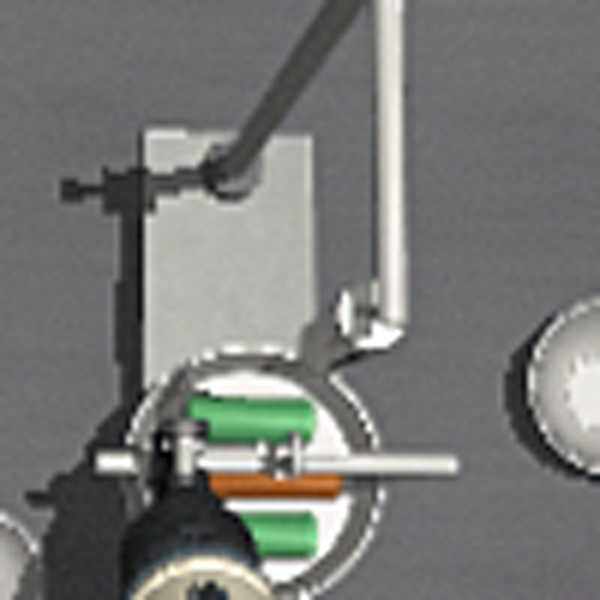

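View pics/w6.png

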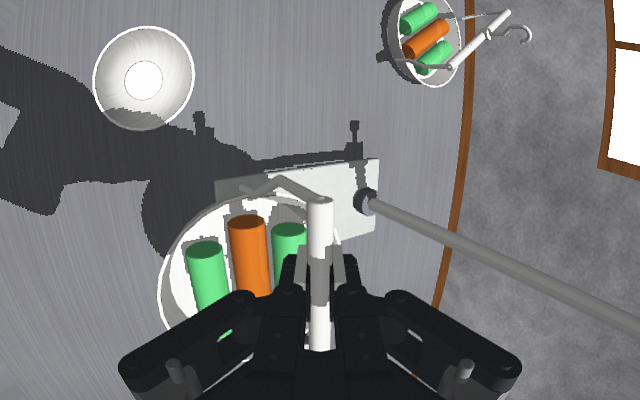

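The pan hangs level behind the ring. The scene crop shows the hook at (340,400), to the right of the ring at (295,440). Averaging the networks gives the ring as (512.7,-194.7,300). The measured load is about 1.9–2.1 N, so the rod should draw about 20 mm. I line up and advance until the tip is just short of the ring.

```bash
python3 - <<'E'
from h import *
p,R=tgt([487,-194.7,237.5],1); step(p,R)
E
```

```text
row [-0.0035, 0.0426, 0.0328, -0.0005, -0.0006, 0.001] dist 21.6 ang 0.1
```

Call:
carry_out(increments=[[[-0.003,0.003,0.009,0,0,0.001],[-0.003,0.013,0.015,0,0,0.001],[-0.003,0.026,0.024,0,0,0.001],[-0.003,0.039,0.031,0,0,0.001],[-0.003,0.043,0.033,0,0,0.001]]])

```text
clock: 11.97
eef_pos: [486.4, -129.7, 239.3]
tcp_rot: [2.583, -0.0, 1.589]
contact_force: [-0.4, -0.2, -1.7]
opening: 0.106
```

```bash
python3 - <<'E'
from h import *
S=optics.grab_frame('scene'); crop(S,257,130,25,30,12,'s7c'); T=optics.grab_frame('top'); crop(T,375,210,25,25,12,'t7c')
st(); print(barmid())
for c,f in [('scene',S),('top',T)]:
    for n in ['hook_seat','ring','ring_seat']: print(c,n,[np.round(d['point'],1).tolist() for d in nets.tip_of(n,c)])
    P=cloud(f); m=(P[...,2]>275)&(P[...,2]<325)&(abs(P[...,1]+195)<30)&(P[...,0]>450)&(P[...,0]<560)
    v,u=np.nonzero(m); 
    for a,b,x in sorted(zip(u,v,P[m].round(0).tolist()),key=lambda k:-k[2][2]): print((int(a),int(b)),x,end=' ')
    print()
a=[cv2.resize(cv2.imread('pics/%s.png'%n),(400,480)) for n in ['s7c','t7c']]
cv2.imwrite('pics/c7.png',np.hstack(a))
E
```

```text
t 12.07 p [ 485.7 -129.4  239.1] zt [ 0.529  0.01  -0.848] xt [-0.018  1.     0.001] q [-0.4  -0.02  2.25  0.53  0.44 -0.85] F [-0.11 -0.74 -2.02] M [0.12 0.46 0.01] open 0.103
[ 487.83937742 -194.41794449  237.51974034]
scene hook_seat [[800.9, 65.7, 190.8], [755.4, 358.8, 194.7], [488.5, -195.8, 305.6], [485.2, -190.0, 240.4]]
scene ring [[516.4, -195.7, 298.5], [538.7, -446.9, 2.9], [492.4, -194.7, 113.8]]
scene ring_seat [[514.3, -195.3, 283.4]]
(267, 142) [516.0, -199.0, 325.0] (267, 143) [519.0, -198.0, 323.0] (266, 144) [524.0, -200.0, 322.0] (270, 145) [524.0, -185.0, 321.0] (265, 143) [517.0, -206.0, 320.0] (265, 144) [521.0, -205.0, 319.0] (268, 144) [519.0, -195.0, 319.0] (270, 144) [516.0, -188.0, 318.0] (264, 144) [520.0, -209.0, 317.0] (269, 144) [516.0, -192.0, 317.0] (271, 145) [516.0, -184.0, 315.0] (270, 141) [495.0, -196.0, 313.0] (271, 141) [495.0, -193.0, 313.0] (271, 146) [520.0, -183.0, 313.0] (271, 140) [488.0, -195.0, 312.0] (263, 145) [519.0, -214.0, 310.0] (272, 147) [520.0, -180.0, 310.0] (264, 145) [517.0, -211.0, 309.0] (271, 142) [494.0, -193.0, 308.0] 
[... 1667 characters left out ...]
91.0, -193.0, 309.0] (365, 216) [514.0, -180.0, 308.0] (369, 222) [494.0, -194.0, 308.0] (369, 224) [487.0, -194.0, 308.0] (368, 221) [498.0, -190.0, 307.0] (369, 225) [484.0, -194.0, 307.0] (369, 227) [478.0, -194.0, 305.0] (369, 226) [481.0, -194.0, 304.0] (368, 227) [478.0, -191.0, 301.0] (364, 217) [512.0, -179.0, 294.0] (363, 216) [516.0, -175.0, 292.0] (368, 228) [475.0, -193.0, 291.0] (368, 220) [503.0, -193.0, 290.0] (367, 217) [513.0, -190.0, 289.0] (365, 217) [513.0, -183.0, 285.0] (369, 217) [514.0, -197.0, 285.0] (366, 217) [514.0, -187.0, 282.0] (367, 226) [483.0, -191.0, 279.0] (368, 226) [483.0, -195.0, 279.0] (367, 227) [480.0, -191.0, 278.0] (367, 225) [487.0, -192.0, 276.0]
```

View pics/c7.png

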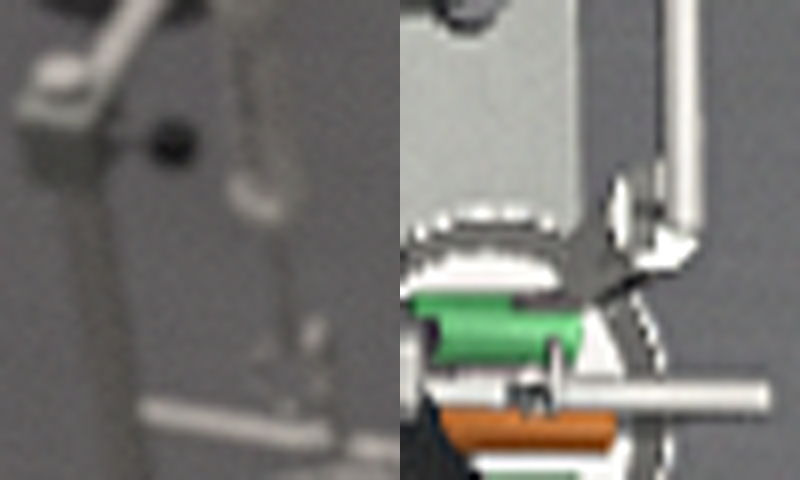

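The clouds line up. In the scene camera the ring spans y -216..-176 and z 279..320, and the hook is at y≈-195 with its tip at z≈290. I push the hook through.

```bash
python3 - <<'E'
from h import *
p,R=tgt([513,-195,238],1); step(p,R)
E
```

```text
row [-0.0025, 0.0557, 0.0333, -0.0006, -0.0006, 0.0] dist 26.0 ang 0.0
```

Call:
carry_out(increments=[[[-0.001,0.011,0.006,0,0,0],[-0.002,0.022,0.013,0,0,0],[-0.002,0.034,0.02,0,0,0],[-0.002,0.046,0.027,0,0,0],[-0.002,0.056,0.033,0,0,0]]])

```text
clock: 12.78
eef_pos: [512.0, -129.9, 239.8]
tcp_rot: [2.583, -0.0, 1.589]
contact_force: [-1.2, -0.3, -1.8]
opening: 0.102
```

```bash
cat >> h.py <<'E'
def rcloud(full=True):
    out={}
    for c,(cu,cv) in [('scene',(257,135)),('top',(372,208))]:
        f=optics.grab_frame(c); out[c]=f
        for n in ['hook_seat','ring','ring_seat']: print(c,n,[np.round(d['point'],1).tolist() for d in nets.tip_of(n,c) if abs(d['point'][1]+195)<40])
        P=cloud(f); m=(P[...,2]>245)&(P[...,2]<330)&(abs(P[...,1]+195)<30)&(P[...,0]>450)&(P[...,0]<560)
        v,u=np.nonzero(m)
        if full:
            for a,b,x in sorted(zip(u,v,P[m].round(0).astype(int).tolist()),key=lambda k:-k[2][2]): print((int(a),int(b)),x,end=' ')
            print()
    return out
E
python3 - <<'E'
from h import *
st(); print(barmid()); o=rcloud(); crop(o['scene'],262,140,25,30,14,'s8c')
E
```

```text
t 12.78 p [ 512.  -129.9  239.8] zt [ 0.53   0.01  -0.848] xt [-0.018  1.     0.   ] q [-0.37  0.02  2.21  0.5   0.43 -0.8 ] F [-1.23 -0.35 -1.76] M [0.12 0.41 0.03] open 0.102
[ 514.10420887 -194.87501117  238.25522774]
scene hook_seat [[514.7, -197.6, 304.8], [514.4, -190.5, 238.1]]
scene ring []
scene ring_seat [[516.4, -196.5, 286.2]]
(267, 143) [525, -195, 329] (267, 142) [517, -198, 326] (266, 143) [523, -200, 326] (266, 142) [517, -202, 325] (268, 143) [518, -194, 324] (268, 144) [521, -193, 321] (269, 144) [520, -190, 321] (266, 144) [522, -201, 320] (265, 143) [516, -207, 319] (267, 144) [519, -198, 319] (270, 144) [516, -188, 319] (265, 144) [518, -206, 316] (271, 145) [518, -184, 316] (264, 144) [518, -210, 315] (264, 145) [523, -208, 315] (263, 145) [522, -213, 313] (270, 145) [515, -189, 313] (267, 147) [528, -195, 313] (271, 146) [519, -184, 312] (269, 145) [513, -194, 310] (272, 146) [516, -181, 310] (268, 145) [514, -197, 309] (267, 146) [519, -199, 309] (268, 146) [517, -196, 308] (268, 147) [522, -194, 308] (272, 147) [517, -181, 307] (268, 148) [525, -193, 306] (26
[... 2277 characters left out ...]
 (369, 218) [508, -194, 308] (368, 214) [522, -191, 304] (369, 214) [522, -194, 303] (363, 216) [515, -174, 302] (369, 220) [502, -195, 301] (368, 213) [526, -191, 299] (369, 213) [526, -195, 299] (368, 220) [502, -192, 299] (364, 217) [512, -179, 293] (365, 217) [513, -182, 292] (368, 217) [513, -193, 289] (368, 219) [507, -194, 285] (366, 217) [514, -187, 284] (367, 217) [514, -191, 280] (367, 219) [507, -191, 280] (368, 218) [511, -195, 276] (367, 218) [512, -192, 273] (366, 218) [513, -191, 256] (365, 219) [510, -189, 251] (364, 219) [511, -185, 249] (366, 219) [511, -192, 249] (365, 218) [514, -189, 248] (373, 218) [515, -217, 248] (364, 218) [514, -186, 246] (365, 220) [507, -189, 246]
```

View pics/s8c.png

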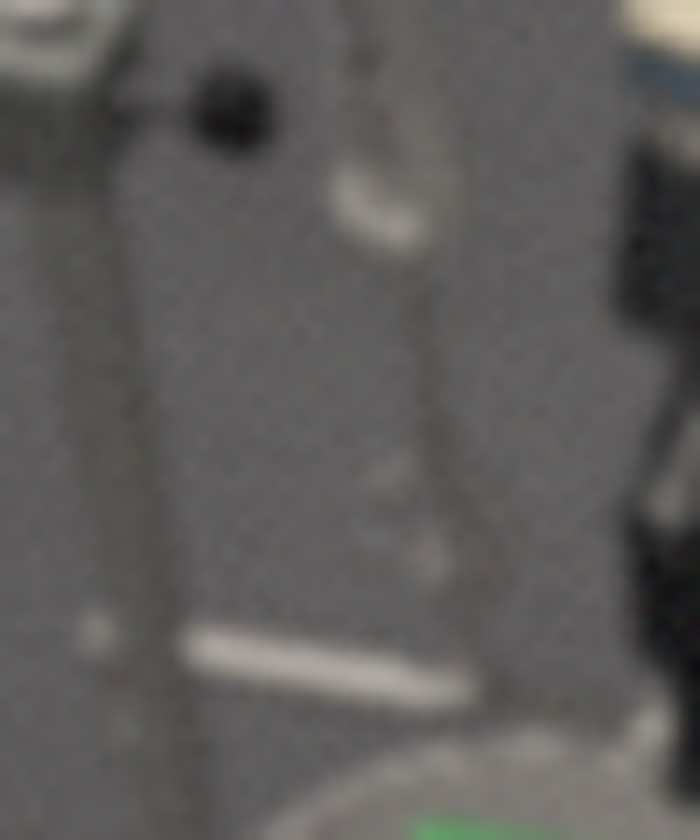

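The hook is through: the top cloud shows the tip at x≈526, the ring at ≈513 and the shank at ≈502, and the ring hasn't moved. I lower it toward the seat, expecting contact at bar z≈217.

Call:
carry_out(increments=[[[0,-0.004,0.006,0,0,0],[0,-0.009,0.015,0,0,0],[0,-0.015,0.024,0,0,0],[0,-0.02,0.032,0,0,0],[0,-0.023,0.036,0,0,0]]])

```text
clock: 13.6
eef_pos: [510.5, -129.7, 221.7]
tcp_rot: [2.585, -0.001, 1.589]
contact_force: [-0.2, 0.5, -2.5]
opening: 0.105
```

```bash
python3 - <<'E'
from h import *
fs=[]
for i in range(12):
    optics.grab_frame('wrist'); s=sense(); fs.append(np.r_[s['contact_force'],s['wrist_torque']])
print('F',np.mean(fs,0).round(3))
st(); print(barmid()); o=rcloud(0); 
E
```

```text
F [-0.048 -0.219 -1.932  0.108  0.41  -0.   ]
t 14.2 p [ 511.  -129.9  222.7] zt [ 0.53   0.01  -0.848] xt [-0.018  1.     0.   ] q [-0.38  0.05  2.23  0.56  0.39 -0.86] F [-0.05 -1.   -2.77] M [ 0.09  0.45 -0.  ] open 0.102
[ 513.08787075 -194.84655998  221.18179417]
scene hook_seat [[515.3, -196.3, 288.8], [514.8, -190.0, 98.6]]
scene ring [[513.6, -194.5, 300.1]]
scene ring_seat [[515.8, -194.6, 286.0]]
top hook_seat [[512.9, -192.3, 287.1]]
top ring []
top ring_seat []
```

Call:
carry_out(increments=[[[0,-0.003,0.005,0,0,0],[0,-0.006,0.01,0,0,0],[0,-0.009,0.015,0,0,0],[0,-0.013,0.02,0,0,0],[0,-0.016,0.025,0,0,0]]])

```text
clock: 15.02
eef_pos: [510.8, -129.9, 210.4]
tcp_rot: [2.584, -0.001, 1.589]
contact_force: [0.1, 0.7, -0.4]
opening: 0.102
```

```bash
cat >> h.py <<'E'
def favg(n=16):
    fs=[]
    for i in range(n):
        optics.grab_frame('wrist'); s=sense(); fs.append(np.r_[s['contact_force'],s['wrist_torque'],barm(s)])
    m=np.mean(fs,0); print('F',m[:6].round(3),'bar',m[6:].round(2)); return m
def barm(s):
    R=Ro.from_euler('xyz',s['tcp_rot']).as_matrix(); return s['eef_pos']+1.8*R[:,2]-65*R[:,0]
E
python3 - <<'E'
from h import *
favg(); st(); o=rcloud(0); 
E
```

```text
F [-0.009  0.132 -0.979  0.054  0.354 -0.005] bar [ 512.9  -194.83  209.16]
t 15.82 p [ 510.8 -129.8  210.8] zt [ 0.529  0.01  -0.848] xt [-0.018  1.     0.001] q [-0.38  0.07  2.24  0.61  0.37 -0.91] F [ 0.77  0.42 -1.03] M [0.07 0.34 0.06] open 0.102
scene hook_seat [[512.4, -197.5, 274.9]]
scene ring [[513.7, -194.7, 290.5], [515.7, -199.2, 272.3]]
scene ring_seat [[514.3, -194.8, 273.1]]
top hook_seat [[513.0, -190.8, 279.7]]
top ring [[508.9, -193.2, 294.1]]
top ring_seat [[507.1, -190.3, 277.8]]
```

The balance now carries about half the load (Fz from -1.95 to -0.98, Mx from 0.104 to 0.054). I lower it further, slowly.

Call:
carry_out(increments=[[[0,-0.002,0.004,0,0,0],[0,-0.005,0.008,0,0,0],[0,-0.007,0.012,0,0,0],[0,-0.01,0.016,0,0,0],[0,-0.012,0.019,0,0,0]]])

```text
clock: 16.63
eef_pos: [510.7, -129.8, 201.5]
tcp_rot: [2.584, -0.001, 1.589]
contact_force: [0.5, 0.2, -0.2]
opening: 0.103
```

```bash
python3 - <<'E'
from h import *
favg(30); st(); o=rcloud(0); panpose(['scene','top'])
E
```

```text
F [-0.167 -0.004 -0.21  -0.001  0.277 -0.001] bar [ 512.85 -194.82  200.19]
t 18.13 p [ 510.7 -129.8  201.8] zt [ 0.529  0.01  -0.848] xt [-0.018  1.     0.001] q [-0.38  0.09  2.25  0.65  0.34 -0.96] F [-0.69  0.12 -1.01] M [ 0.02  0.32 -0.05] open 0.106
scene hook_seat [[510.8, -195.1, 266.0]]
scene ring [[514.0, -191.9, 284.5]]
scene ring_seat [[512.0, -193.0, 265.8]]
top hook_seat [[513.4, -190.9, 268.0]]
top ring [[512.3, -194.4, 204.7], [507.8, -193.5, 290.2]]
top ring_seat [[511.4, -192.6, 270.1]]
scene hook_seat [([755.7, 359.5, 194.7], 0.89), ([798.6, 63.5, 191.9], 0.69), ([512.0, -195.3, 267.4], 0.64)]
scene pan_bar [([751.5, 353.3, 126.3], 0.96), ([511.1, -192.2, 201.0], 0.94), ([511.0, -194.1, 74.4], 0.73), ([797.0, 60.3, 125.1], 0.63), ([516.3, -193.3, 76.1], 0.34)]
scene grip_a [([512.3, -255.8, 202.6], 0.94), ([851.9, 102.9, 122.1], 0.75), ([736.7, 295.4, 123.1], 0.67), ([515.6, -128.8, 199.3], 0.61), ([744.1, 20.0, 126.7], 0.56)]
scene pan_under [([796.6, 61.2, -1.6], 0.98), ([751.4, 359.2, -3.3], 0.89), ([511.0, -196.2, 73.4], 0.6)]
scene ring_seat [([516.0, -194.1, 265.8], 0.61)]
scene ring [([512.1, -191.5, 282.8], 0.58)]
top hook_seat [([513.7, -190.3, 265.8], 0.9), ([748.3, 360.5, 193.2], 0.87), ([797.8, 54.3, 193.8], 0.78)]
top pan_bar [([754.6, 355.2, 128.5], 0.94), ([514.1, -195.7, 202.4], 0.88), ([797.9, 65.7, 126.4], 0.82)]
top grip_a [([849.2, 100.0, 127.0], 0.87), ([513.1, -123.8, 199.2], 0.77), ([515.8, -259.5, 198.6], 0.77), ([765.1, 421.0, 122.7], 0.75), ([740.6, 23.1, 127.7], 0.72)]
top pan_under [([755.8, 362.2, 1.6], 0.94), ([511.9, -192.3, 75.1], 0.9), ([795.1, 61.3, -0.4], 0.76)]
top ring_seat [([506.8, -191.3, 269.5], 0.48)]
top ring [([510.8, -192.0, 285.7], 0.53)]
```

About 0.28 N is left on the hand (Fz, Mx and My agree against their unloaded baselines). That is about 2.7 mm further down.

Call:
carry_out(increments=[[[0,-0.001,0.002,0,0,0],[0,-0.002,0.004,0,0,0],[0,-0.003,0.005,0,0,0],[0,-0.0036,0.0057,0,0,0],[0,-0.0036,0.0057,0,0,0]]])

```text
clock: 19.65
eef_pos: [510.6, -129.8, 198.9]
tcp_rot: [2.584, -0.001, 1.589]
contact_force: [1.1, 0.2, -0.4]
opening: 0.105
```

```bash
python3 - <<'E'
from h import *
favg(40); st(); o=rcloud(1); f=optics.grab_frame('wrist'); save(f,'w9'); S=optics.grab_frame('scene'); crop(S,275,150,40,45,8,'s9')
E
```

```text
F [ 0.041 -0.037  0.109 -0.01   0.248  0.011] bar [ 512.83 -194.81  197.5 ]
t 21.65 p [ 510.7 -129.8  199.1] zt [ 0.529  0.01  -0.848] xt [-0.018  1.     0.001] q [-0.38  0.1   2.25  0.66  0.34 -0.97] F [0.43 0.25 0.65] M [-0.04  0.21  0.06] open 0.102
scene hook_seat [[513.3, -193.3, 265.8], [515.8, -192.5, 197.8]]
scene ring [[513.4, -192.7, 281.4]]
scene ring_seat [[513.9, -193.3, 262.7]]
(267, 142) [515, -199, 324] (268, 142) [514, -196, 324] (268, 143) [519, -194, 324] (267, 143) [518, -198, 323] (281, 135) [460, -166, 319] (268, 144) [517, -195, 317] (268, 146) [526, -192, 316] (268, 145) [518, -195, 313] (267, 146) [524, -197, 313] (281, 136) [457, -168, 311] (269, 146) [520, -191, 311] (267, 145) [513, -202, 308] (269, 147) [521, -191, 308] (269, 145) [510, -195, 307] (267, 147) [519, -200, 304] (268, 147) [518, -196, 304] (268, 148) [523, -195, 304] (269, 148) [521, -192, 303] (270, 148) [518, -189, 301] (271, 148) [517, -186, 301] (266, 147) [513, -207, 297] (264, 149) [523, -210, 296] (267, 148) [515, -202, 295] (271, 149) [515, -187, 294] (272, 149) [514, -184, 294] (272,
[... 1614 characters left out ...]
 (371, 217) [512, -201, 303] (368, 217) [512, -191, 301] (366, 217) [512, -185, 300] (365, 217) [512, -182, 297] (363, 217) [512, -176, 292] (364, 217) [513, -179, 291] (373, 218) [511, -211, 283] (363, 218) [511, -178, 277] (362, 217) [514, -174, 276] (362, 218) [511, -174, 276] (372, 218) [512, -209, 275] (367, 216) [518, -192, 274] (367, 220) [505, -192, 272] (367, 221) [501, -193, 270] (367, 218) [512, -193, 269] (368, 219) [509, -196, 269] (365, 218) [512, -186, 268] (366, 218) [512, -190, 267] (367, 219) [509, -193, 267] (364, 218) [512, -183, 266] (371, 218) [513, -207, 266] (366, 215) [523, -190, 263] (367, 215) [523, -194, 262] (366, 221) [503, -191, 258] (366, 222) [500, -193, 248]
```

View pics/w9.png

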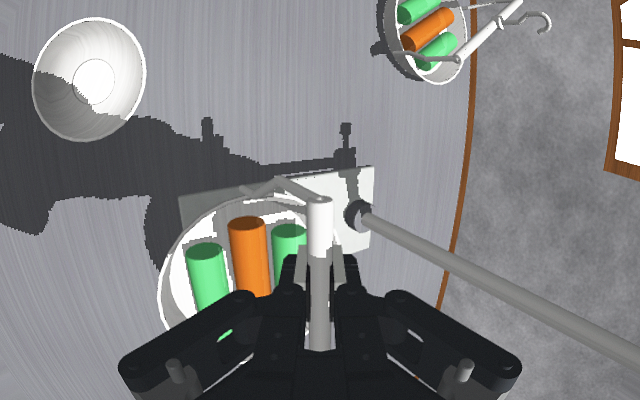

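View pics/s9.png

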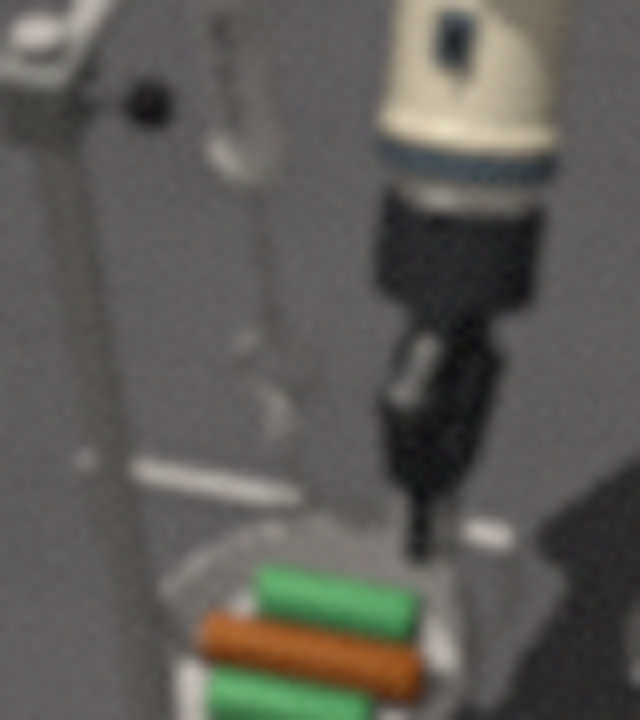

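The spring now carries essentially everything: Fz is 0.1 N, Mx and My are at their unloaded baselines, and the ring is at z≈281, which puts the rod at about 19–20 mm. I ease the squeeze first, then open.

Call:
carry_out(increments=[[[0,0,0,0,0,0],[0,0,0,0,0,0],[0,0,0,0,0,0],[0,0,0,0,0,0],[0,0,0,0,0,0]]], hand=1, squeeze=20)

```text
clock: 22.57
eef_pos: [510.7, -129.8, 199.0]
tcp_rot: [2.584, -0.001, 1.589]
contact_force: [0.0, 0.4, 0.3]
opening: 0.103
```

```bash
python3 - <<'E'
from h import *
favg(20); st(); o=rcloud(0)
E
```

```text
F [ 0.056  0.013  0.209 -0.006  0.247  0.004] bar [ 512.83 -194.81  197.5 ]
t 23.57 p [ 510.7 -129.9  199.1] zt [ 0.529  0.01  -0.848] xt [-0.018  1.     0.001] q [-0.38  0.1   2.25  0.66  0.34 -0.97] F [ 0.36 -0.38  0.63] M [0.01 0.27 0.02] open 0.102
scene hook_seat [[514.9, -196.1, 264.7], [517.9, -197.3, -5.9], [516.8, -193.9, 73.2]]
scene ring [[511.1, -193.6, 281.5]]
scene ring_seat [[515.4, -199.9, -4.2], [512.4, -193.9, 265.7]]
top hook_seat [[514.4, -193.1, 266.4]]
top ring []
top ring_seat [[509.0, -191.5, 268.5]]
```

Still balanced with the light grip, so I open.

Call:
carry_out(increments=[[[0,0,0,0,0,0],[0,0,0,0,0,0],[0,0,0,0,0,0],[0,0,0,0,0,0],[0,0,0,0,0,0]]], hand=0.3)

```text
clock: 24.38
eef_pos: [510.7, -129.8, 199.0]
tcp_rot: [2.584, -0.001, 1.589]
contact_force: [-0.3, -0.4, 0.0]
opening: 0.703
```

```bash
python3 - <<'E'
from h import *
favg(10); st(); o=rcloud(0); f=optics.grab_frame('wrist'); save(f,'w10')
E
```

```text
F [ 0.042  0.121 -0.015 -0.004  0.252  0.005] bar [ 512.83 -194.82  197.5 ]
t 24.88 p [ 510.7 -129.8  199. ] zt [ 0.529  0.01  -0.848] xt [-0.018  1.     0.001] q [-0.38  0.1   2.25  0.66  0.34 -0.97] F [ 0.46 -0.61 -0.99] M [-0.04  0.24  0.03] open 0.7
scene hook_seat [[518.7, -197.8, 267.2]]
scene ring [[515.8, -196.7, 279.5]]
scene ring_seat []
top hook_seat [[514.6, -196.1, 266.0]]
top ring [[511.3, -193.3, 285.5]]
top ring_seat [[508.1, -194.7, 268.5]]
```

View pics/w10.png

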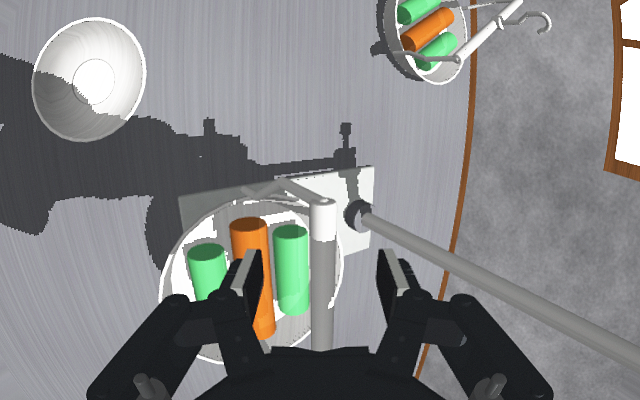

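The gripper is open, the bar sits mid-gap at u≈322 and barely moved. I back out straight along the tool axis.

Call:
carry_out(increments=[[[0,0,-0.02,0,0,0],[0,0,-0.05,0,0,0],[0,0,-0.09,0,0,0],[0,0,-0.13,0,0,0],[0,0,-0.17,0,0,0]]])

```text
clock: 25.75
eef_pos: [474.2, -130.5, 257.1]
tcp_rot: [2.584, -0.0, 1.589]
contact_force: [0.2, -1.6, 0.0]
opening: 0.703
```

Call:
carry_out(increments=[[[0,0,-0.05,0,0,0],[0,0,-0.1,0,0,0],[0,0,-0.15,0,0,0],[0,0,-0.18,0,0,0],[0,0,-0.2,0,0,0]]])

```text
clock: 26.17
eef_pos: [432.1, -131.5, 326.1]
tcp_rot: [2.582, 0.001, 1.588]
contact_force: [0.5, -0.5, 0.7]
opening: 0.698
```

```bash
python3 - <<'E'
from h import *
st()
def track():
    pts=[]
    for i in range(1):
        S=optics.grab_frame('scene'); P=cloud(S)
        g=S['img'].astype(int)
        m=(np.hypot(P[...,0]-513,P[...,1]+195)<130)&(P[...,2]>185)&(P[...,2]<215)
        b=P[m]; 
        o=(g[...,0]>130)&(g[...,1]<110)&(g[...,2]<70)&(np.hypot(P[...,0]-513,P[...,1]+195)<90)&(P[...,2]>50)&(P[...,2]<130)
        l=np.polyfit(b[:,1],b[:,2],1)
        print(round(sense()['clock'],2),'bar',b.mean(0).round(1),'slope z/y',l[0].round(3),'orange',o.sum(),P[o].mean(0).round(1))
for i in range(12): track()
rcloud(0)
S=optics.grab_frame('scene'); save(S,'s11'); crop(S,275,160,50,55,6,'s11c')
f=optics.grab_frame('wrist'); save(f,'w11')
E
```

```text
t 26.17 p [ 432.1 -131.5  326.1] zt [ 0.531  0.009 -0.847] xt [-0.018  1.    -0.001] q [-0.48 -0.24  2.22  0.4   0.71 -0.74] F [ 0.52 -0.5   0.68] M [-0.03  0.22  0.  ] open 0.698
26.22 bar [ 520.  -185.7  202.3] slope z/y 0.003 orange 98 [ 520.4 -194.5  105.6]
26.27 bar [ 519.7 -185.1  201.9] slope z/y -0.007 orange 98 [ 520.  -195.7  106.1]
26.32 bar [ 519.6 -185.6  202.2] slope z/y -0.004 orange 95 [ 519.9 -196.4  105.8]
26.37 bar [ 518.7 -183.5  201.6] slope z/y -0.002 orange 95 [ 519.6 -195.8  106.3]
26.42 bar [ 519.1 -184.9  202. ] slope z/y 0.001 orange 95 [ 519.4 -195.2  105.9]
26.47 bar [ 518.7 -183.6  201.7] slope z/y 0.004 orange 97 [ 519.5 -195.2  106.3]
26.52 bar [ 518.7 -185.1  201.9] slope z/y 0.006 orange 98 [ 519.6 -195.4  106.2]
26.57 bar [ 518.8 -185.   201.9] slope z/y 0.007 orange 96 [ 519.4 -195.   106. ]
26.62 bar [ 519.1 -182.9  202.2] slope z/y -0.002 orange 96 [ 519.2 -195.4  105.9]
26.67 bar [ 519.  -183.7  202. ] slope z/y -0.01 orange 96 [ 519.8 -195.9  106.4]
26.72 bar [ 518.8 -186.3  201.6] slope z/y -0.002 orange 100 [ 519.6 -195.4  106.1]
26.77 bar [ 519.4 -186.3  201.6] slope z/y 0.001 orange 98 [ 520.7 -195.2  106.5]
scene hook_seat [[513.9, -196.0, 265.3]]
scene ring [[515.0, -193.8, 283.1]]
scene ring_seat [[513.0, -193.6, 264.7]]
top hook_seat [[516.0, -192.8, 266.9]]
top ring [[511.3, -194.2, 283.9]]
top ring_seat [[512.5, -192.7, 270.6]]
```

View pics/s11c.png

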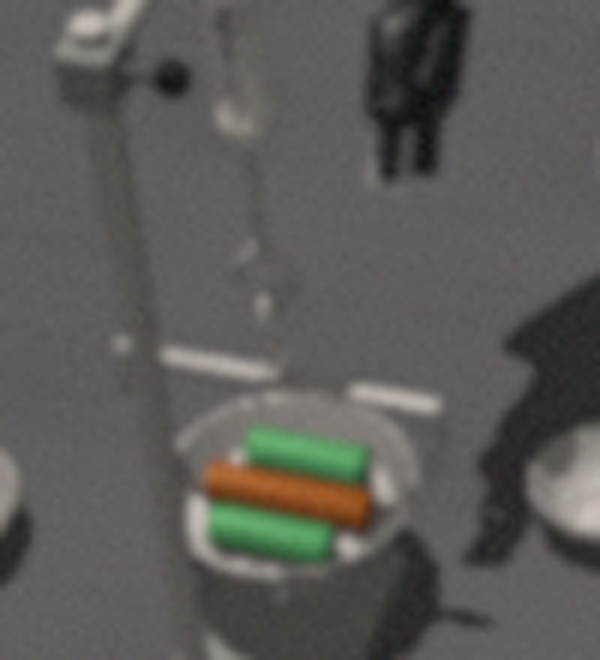

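View pics/w11.png

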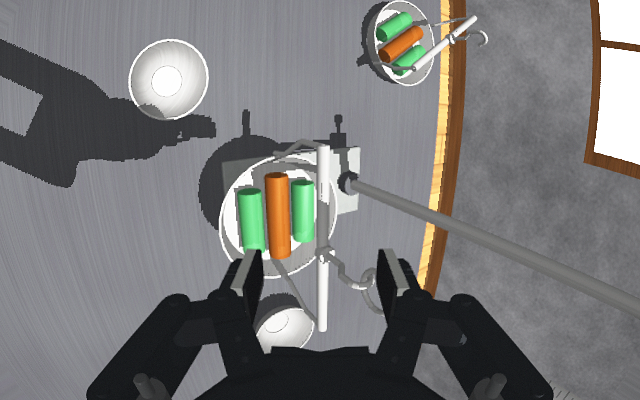

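The pan hangs level and still, and the wrist view shows the hook in the ring around (365,285). I let it settle a little longer, check the bowls and tub, and look at the motion once more before handing in.

Call:
carry_out(increments=[[[0,0,0,0,0,0],[0,0,0,0,0,0],[0,0,0,0,0,0],[0,0,0,0,0,0],[0,0,0,0,0,0]]])

```text
clock: 27.68
eef_pos: [432.4, -131.3, 324.6]
tcp_rot: [2.584, -0.001, 1.589]
contact_force: [-0.9, 0.1, 0.6]
opening: 0.701
```

```bash
python3 - <<'E'
from h import *
b=[]
for i in range(20):
    S=optics.grab_frame('scene'); P=cloud(S); g=S['img'].astype(int)
    o=(g[...,0]>130)&(g[...,1]<110)&(g[...,2]<70)&(np.hypot(P[...,0]-513,P[...,1]+195)<90)&(P[...,2]>50)&(P[...,2]<130)
    b.append(P[o].mean(0))
print(np.array(b)[::3].round(1).tolist(),np.std(b,0).round(2))
for n in ['bowl_near','bowl_right','tub','hook_seat','ring_seat','pan_under']: print(n,[np.round(d['point'],0).tolist() for d in nets.tip_of(n,'scene')])
st()
r.sign_off(); print(sense()['clock'])
E
```

```text
[[519.5, -195.8, 106.1], [520.2, -194.9, 106.2], [520.2, -195.8, 105.7], [521.1, -194.9, 106.3], [520.6, -196.2, 105.7], [521.1, -194.5, 105.9], [520.1, -196.7, 105.6]] [0.56 0.59 0.36]
bowl_near [[399.0, -18.0, 0.0]]
bowl_right [[539.0, -446.0, 1.0]]
tub []
hook_seat [[797.0, 68.0, 193.0], [515.0, -197.0, 268.0], [756.0, 358.0, 193.0], [513.0, -198.0, 75.0]]
ring_seat [[514.0, -195.0, 267.0], [516.0, -196.0, 265.0]]
pan_under [[753.0, 358.0, -3.0], [516.0, -198.0, 72.0], [797.0, 62.0, 0.0]]
t 28.98 p [ 432.4 -131.3  324.6] zt [ 0.529  0.01  -0.848] xt [-0.018  1.     0.001] q [-0.48 -0.24  2.22  0.4   0.7  -0.74] F [-0.02 -0.64  0.8 ] M [ 0.05  0.24 -0.01] open 0.703
the job is handed in; nothing more can be done
the job is handed in; nothing more can be done
```

The pan is hanging from the spring balance by its hook, and I handed the job in at about 29 s; no verdict is reported.

I gripped the near pan's bar at grip_a and put the hook through the ring from the robot's side. I then lowered it in stages until the hand carried almost nothing (Fz about 0.1 N), eased the squeeze, opened the fingers and backed straight out.

**Last checks**
- **Seating:** the networks put the hook crown and the ring's bottom wire 1–4 mm apart. The rod is drawn about 19 mm, for a load of about 1.95 N.
- **Pan:** it hangs level, with its underside about 72 mm above the bench. Over the last second its position scattered by about 0.6 mm, which is camera noise.
- **Robot:** the gripper stands more than 100 mm away from the pan.
- **Bowls:** both are where they started, to within the measuring error.

**What disagreed or could not be checked**
- **Lean:** joint 4 reached its limit with a 40° lean at the pan's starting place, so I gripped at 32°. By my reckoning the hand and wrist still cleared the stand, and I saw no contact.
- **Tub:** the last network look did not report it. Nothing passed near it.
- **Spring jump:** I had no rod speed reading during the release. I judged that it did not jump because the ring stayed at about the same height before and after.

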